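Fit the hinge pin of a fold-down grab rail

TASK

The fold-down grab rail is held in its hinge only by the short red assembly pin. Pull the red pin out and put it back in its red stand, then push the steel pin with the blue knob through the fork and the rail's lug, against the stiff plug at the bottom of the hole, until its flange is fully home on the fork. Do not ram it home, and leave the spare yellow pin, the bottle, the tumbler and the soap dish alone.

Things in the scene. Friction and masses are not known exactly. Their poses are not given: they have to be found in the camera images.
- fork: White fork, 2 cheeks 60 x 57 x 12 mm with holes 18 mm across on one axis. Origin: centre of the hole's mouth on the upper cheek's outer face, 110 mm above the counter. z: along the hole axis, out of the mouth, leaning 35 degrees from vertical towards the robot's side; y level; x away from the robot and up. Along -z: upper cheek 0 to 12 mm, rail lug 13 to 33, lower cheek 34 to 46.
- hinge: Steel base plate under the fork, 150 x 110 x 10 mm, fixed to the counter, with two upright side plates. Origin on the counter under the fork's origin; z up, same yaw as the fork.
- lug_hole (a point): Centre of the hole (18 mm too) in the rail's dark steel lug between the cheeks, 23 mm below the mouth along the axis, hidden by the upper cheek; it may stand up to 1.5 mm off the axis along the fork's y, gives way to about 3 N, and a pin's tapered nose draws it into line. The steel rail stub (32 mm thick, 184 mm long from the axis) runs from it along the fork's +x.
- plug (a joint): Travel (m) of the black friction plug in the lower cheek's hole. At 0 its top is 44 mm below the mouth along the hole axis, so the blue pin stops on it 20 mm short of home. It yields to a steady push of about 8 N, slides along the axis by up to 0.024 and stays where it is left.
- red_pin: Short assembly pin, at the start in the fork's hole with its flange on the upper cheek. Grey round shank 13 mm diameter, 40 mm long below the flange, under a round flange (36 mm across, 6 mm thick) with a square knob on it (24 x 24 mm, from 6 to 46 mm above the origin); red knob. Origin: centre of the flange's underside; z along the pin from tip to knob; x, y square to the knob's sides.
- blue_pin: Hinge pin, blue knob, at first upright in the blue stand. Steel shank 16 mm diameter, 64 mm long, its last 12 mm tapering to 8 mm, under a round flange (36 mm across, 6 mm thick) with a square knob on it (24 x 24 mm, from 6 to 46 mm above the origin). 0.25 kg. Origin: centre of the flange's underside; z along the pin from tip to knob; x, y square to the knob's sides.
- red_stand: Fixed block 56 x 56 x 70 mm, white with a red upper 20 mm, with an upright round hole 20 mm across right through it. Origin at the centre of its underside, on the counter; the hole's mouth is 70 mm above it; z up, x and y square to its sides. Empty at the start: the red pin's own place.
- blue_stand: Fixed block 56 x 56 x 70 mm, white with a blue upper 20 mm, with an upright round hole 20 mm across right through it. Origin at the centre of its underside, on the counter; the hole's mouth is 70 mm above it; z up, x and y square to its sides. Holds the blue pin at the start.
- yellow_stand: Fixed block 56 x 56 x 70 mm, white with a yellow upper 20 mm, with an upright round hole 20 mm across right through it. Origin at the centre of its underside, on the counter; the hole's mouth is 70 mm above it; z up, x and y square to its sides. Holds the spare yellow pin.
- yellow_pin: Spare pin with a yellow knob, upright in the yellow stand; not needed. Shank 13 mm diameter, 50 mm long, under a round flange (36 mm across, 6 mm thick) with a square knob on it (24 x 24 mm, from 6 to 46 mm above the origin). Origin: centre of the flange's underside; z along the pin from tip to knob; x, y square to the knob's sides.
- lotion: White bottle with a blue label, 56 mm diameter, about 150 mm tall; bystander. Origin at the centre of its base.
- tumbler: Blue tumbler, 72 mm across the rim, 100 mm tall; bystander. Origin at the centre of its base.
- soap_dish: White dish 90 x 60 x 14 mm with an orange soap on it, 32 mm tall in all; bystander. Origin at the centre of its underside.

How it is judged:
By the outcome, as a careful person would: the job done as asked, in the order asked, and still so for the second after the job is handed in, with the robot touching nothing.
It also fails if it takes over 58 s, if anything falls off the work surface, if the arm or the gripper's body presses on something with over 40 N, if the wrist force passes 120 N, or if a joint passes its speed limit or range.

ROBOT

A 7-joint arm with a two-finger parallel gripper is mounted at the origin on the work surface. World frame = base frame: x ahead of the robot, y to its left, z up, the work surface at z = 0. Lengths are in m, angles in rad, forces in N, time in s.
With the tool pointing down it reaches from about 0.425 to 0.925 m from the base axis. Payload 6.8 kg.
Tool frame: the origin (TCP) lies between the finger pads; the fingertips stand r.tcp_to_tips ahead of it and the grasp point (between the pads) is the TCP (r.tcp_to_tips is the distance from the TCP to the fingertips, in m); z points along the fingers, y is the line along which they close (so a half turn about z gives the same grasp; the last joint's range is limited). The gripper opens to 85 mm and grips with 20 to 120 N. Pads are 22 mm wide; open, the fingers measure 114 mm over their backs; the gripper's body (76 mm by 85 mm) begins 54 mm behind the grasp point. The pads swing forward as they close: fully open they stand 13 mm farther back than shut.
Start: joints at [-1.361, 0.477, 0.022, 1.555, -0.011, 1.109, -0.083], TCP at [0.211, 0.641, 0.25] pointing down, gripper open.
Joint ranges: [-2.96, 2.96], [-0.34, 2.1], [-1.41, 1.46], [0.24, 2.44], [-1.37, 4.51], [0.17, 1.92], [-2.96, 2.96]. Speed limits (rad/s): [2.39, 2.39, 3.14, 3.14, 3.14, 3.14, 3.14].

INTERFACE

Orientations are given as a rotation vector (axis times angle).
In Python, from bench import r gives the robot as it stands.
- The arm moves only by the tool servo_tool, never from a script. Its argument "commands" is a list of rows, each a list of 2 entries, a list of its own where there are three numbers: the shift along the tool's x, y, z normalised to -1 to 1, where 1 is 250 mm, then the turn, a rotation vector about the tool's x, y, z normalised to -1 to 1, where 1 is 90 degrees. In form: [[[dx, dy, dz], [ax, ay, az]], ...]. A call has 1 to 20 rows; each row is the pose to reach, as a shift and turn from the pose commanded when the call began, along the tool's axes at that moment; what a row does not reach only later rows make up. A row lasts 1/10 s, in which the tool goes at most 50 mm and 8.59 degrees, less where a joint would pass 70% of its speed; a pose out of reach is approached as far as the arm can. A call with a number of a shift or a turn outside -1 to 1 is refused whole. A call with a gripper value outside its range is refused whole. "claw" is the closure, from 0 (fully open) to 1 (shut), set as the call begins (left out, the last holds). The fingers move at their own pace and stop on an object; "squeeze" is the grip in N (left out, the last holds). Time passes only in rows, so rows that repeat a pose let the fingers close. It gives the time, the measured TCP pose, the force, the opening and the grip force at its end, in the units of the state.
- r.get_obs(): the state, without advancing time (a new reading comes with each control period).
- r.grab_frame(name): name is "side" or "top" or "wrist"; returns (picture, depth): 400x640x3 uint8, red, green, blue; 400x640 float32, m along the optical axis (not along the pixel's ray), 0 where there is no reading.
- r.camera_model(name): a dict with "fx", "fy", "cx", "cy" (pixels), "extrinsics" (4x4, takes a point from camera to world coordinates); the wrist camera has in their place "hand_eye" (4x4, takes a point from camera to tool coordinates, whose origin is the TCP and whose axes are the flange's). Camera axes: x right, y down, z forward; pixel columns grow to the right and rows downward; lengths in m; the calibration is good to about 2 mm. A picture is of the moment at which its call begins: read the wrist's pose just before it. camera_model takes no time and is no camera call.
- r.hand_in(): hands the job in; it is judged then, once.
Trained networks look in the newest picture that a camera, given by its name, has taken for a name from the list of things; names that differ only in an ending like _2 or _b are one class to them, and where a whole thing is asked for, a point or a joint stands for the part that bears it (a point fixed in the world has none). Each returns a list of dicts, best first, with "confidence" (0 to 1); they miss things now and then, are a little off and sometimes report something else, mostly with a low value. They report only what shows in the picture. A call takes as long as a camera call.
- r.boxes_of(camera, target): "uv" ([column, row] in pixels, amid what is visible of it).
- r.mark_of(camera, target): "uv" ([column, row] in pixels: a listed point, or the origin of a listed thing).
The state is a dict: "clock": time; "joints": joint angles; "qvel": joint speeds; "tau": joint torques, N m; "tcp_pos": TCP position; "orientation": TCP orientation; "contact_force": force on the tool from outside, world axes, zero at the start; "moment": the same for the moment, N m; "grip_width": finger opening in m; "gripper_force": force on a finger pad.
Only numpy, scipy, OpenCV 4.12 (cv2) and the standard library are available. Lean on these libraries where they do the work, as an engineer would, in place of code of your own. Each camera call takes 0.05 s, during which the arm holds its last target. There are 200 camera calls.

## Working session

There is one attempt and no reset: what is moved stays moved. The work goes in short steps, Python scripts to look and compute and a tool call to move; the robot and the scene stay as the last step left them, time stands still between calls to the robot, and variables do not carry over. Pictures are saved under pics/ and viewed, at most 10 in all, crops included, and the job is handed in when it is done.

Besides the shell and the picture viewer there is one more tool, called after "Call:" by a JSON object that holds its "api" and its "payload", one argument or row to a line. servo_tool: Moves the arm, as the interface text tells. Scaled input: -1 to 1 covers 250 mm each way for a shift and 90 degrees each way for a turn. Its arguments: {"type":"object","properties":{"commands":{"type":"array"},"claw":{"type":"number"},"squeeze":{"type":"number"}},"required":["commands"]}

```bash
ls; mkdir -p pics; cat > h.py <<'E'
import numpy as np, cv2
from bench import r
from scipy.spatial.transform import Rotation as R
def T():
    o=r.get_obs(); M=np.eye(4); M[:3,:3]=R.from_rotvec(o['orientation']).as_matrix(); M[:3,3]=o['tcp_pos']; return M
def ext(n):
    c=r.camera_model(n)
    return c,(np.array(c['extrinsics']) if 'extrinsics' in c else T()@np.array(c['hand_eye']))
def cloud(n,d,E=None):
    c,e=ext(n); E=e if E is None else E
    v,u=np.mgrid[0:d.shape[0],0:d.shape[1]]
    P=np.stack([(u-c['cx'])/c['fx']*d,(v-c['cy'])/c['fy']*d,d],-1)
    return P@E[:3,:3].T+E[:3,3]
def ray(n,uv,z,E=None):
    c,e=ext(n); E=e if E is None else E
    d=E[:3,:3]@np.array([(uv[0]-c['cx'])/c['fx'],(uv[1]-c['cy'])/c['fy'],1]); o=E[:3,3]
    return o+d*(z-o[2])/d[2]
E
cat > a.py <<'E'
from h import *
np.set_printoptions(precision=4,suppress=True)
print(r.get_obs(), r.tcp_to_tips)
ims=[]
for n in ['top','side']:
    im,d=r.grab_frame(n); P=cloud(n,d); np.savez('pics/%s0.npz'%n,im=im,d=d,P=P)
    cv2.imwrite('pics/%s0.png'%n,im[:,:,::-1])
    for t in ['fork','red_pin','blue_pin','red_stand','blue_stand','yellow_stand','lotion','tumbler','soap_dish']:
        for k in r.mark_of(n,t)[:2]:
            u,v=np.round(k['uv']).astype(int)
            print(n,t,round(k['confidence'],2),np.round(k['uv'],1),P[v,u] if 0<=v<400 and 0<=u<640 else '')
for n in ['top','side','wrist']: print(n,ext(n)[0])
E
python3 a.py
```

```text
pics
{'clock': 0.0, 'joints': array([-1.3611,  0.4778,  0.0223,  1.5565, -0.0115,  1.1093, -0.0831]), 'qvel': array([ 0.0002,  0.0004,  0.0004,  0.0011,  0.0003,  0.0013, -0.0014]), 'tau': array([ -0.0004, -59.6453,   1.6081, -28.1191,   0.0125,   0.0093,
         0.    ]), 'tcp_pos': array([0.2107, 0.6407, 0.2493]), 'orientation': array([-0.497 , -3.1018,  0.0029]), 'contact_force': array([0.2721, 0.0239, 1.2692]), 'moment': array([ 0.0278,  0.0025, -0.0084]), 'gripper_force': 0.0, 'grip_width': 0.08542595318905616} 0.019
top fork 0.91 [224.8 180.7] [0.596  0.1446 0.1348]
top red_pin 0.72 [225.9 179.4] [0.6007 0.1443 0.1287]
top blue_pin 0.75 [403.1 246.3] [ 0.4657 -0.1932  0.1154]
top red_stand 0.56 [353.9 239.2] [ 0.4801 -0.1083  0.0002]
top blue_stand 0.86 [398.3 245.6] [ 0.4654 -0.1875  0.0941]
top yellow_stand 0.98 [440.2 237.3] [ 0.4812 -0.2778  0.0678]
top lotion 0.93 [334.2 125.9] [ 0.7083 -0.0676  0.1012]
top tumbler 0.83 [403.9 114.9] [ 0.7278 -0.2097  0.1001]
top soap_dish 0.61 [309.7 256.5] [ 0.4464 -0.012   0.0357]
side fork 0.78 [286.8 240.8] [0.6015 0.1589 0.1194]
sid
[... 847 characters left out ...]
],
       [-0.023 , -0.1143, -0.9932,  0.887 ],
       [ 0.    ,  0.    ,  0.    ,  1.    ]])}
side {'fx': 406.4686337435559, 'fy': 406.4686337435559, 'cx': 327.41832227435043, 'cy': 202.09636311832003, 'extrinsics': array([[-0.9597, -0.163 ,  0.229 ,  0.3711],
       [-0.2806,  0.6068, -0.7437,  0.6494],
       [-0.0177, -0.778 , -0.628 ,  0.6421],
       [ 0.    ,  0.    ,  0.    ,  1.    ]])}
wrist {'fx': 313.0565586061424, 'fy': 313.0565586061424, 'cx': 323.4998147627481, 'cy': 194.39515632309764, 'hand_eye': array([[ 0.0005, -0.9495, -0.3139,  0.0803],
       [ 1.    ,  0.0004,  0.0003, -0.0006],
       [-0.0002, -0.3139,  0.9495, -0.1245],
       [ 0.    ,  0.    ,  0.    ,  1.    ]])}
```

```bash
python3 - <<'E'
import cv2,numpy as np
a=cv2.imread('pics/top0.png')[60:310,150:490];b=cv2.imread('pics/side0.png')[100:350,200:500]
cv2.imwrite('pics/m0.png',cv2.resize(np.hstack([a,b]),None,fx=1.25,fy=1.25,interpolation=cv2.INTER_CUBIC))
E
```

```text
(no output)
```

View pics/m0.png

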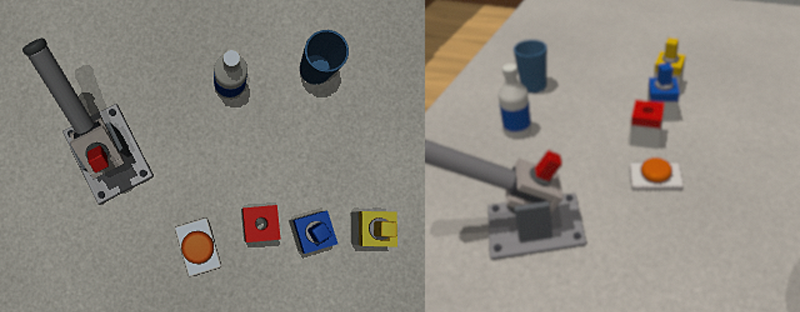

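```bash
cat > b.py <<'E'
from h import *
np.set_printoptions(precision=4,suppress=True)
for n in ['top','side']:
    z=np.load('pics/%s0.npz'%n); im,P,d=z['im'],z['P'],z['d']
    hsv=cv2.cvtColor(im,cv2.COLOR_RGB2HSV); H,S=hsv[...,0].astype(int),hsv[...,1]
    ok=(d>0)
    col={'red':((H<6)|(H>174))&(S>150),'blue':(H>105)&(H<125)&(S>150),'yel':(H>20)&(H<32)&(S>150),'org':(H>7)&(H<18)&(S>150)}
    def rect(m,t):
        Q=P[m]
        if len(Q)<8: return print(n,t,len(Q))
        (c,s,a)=cv2.minAreaRect((Q[:,:2]*1000).astype(np.float32)); print(n,t,len(Q),'c',np.round(c,1),'s',np.round(s,1),'a',round(a,1),'z',np.round(np.median(Q[:,2])*1000,1),'mean',Q.mean(0)*1000)
    X=P[...,0];Y=P[...,1];Z=P[...,2]
    near=lambda x,y,w:(abs(X-x)<w)&(abs(Y-y)<w)&ok
    rect(col['red']&near(.475,-.1,.06)&(abs(Z-.07)<.006),'redstand top')
    rect(col['blue']&near(.46,-.19,.06)&(abs(Z-.07)<.006),'bluestand top')
    rect(col['blue']&near(.46,-.19,.06)&(Z>.110),'blueknob top')
    rect(col['yel']&near(.47,-.28,.06)&(abs(Z-.07)<.006),'yelstand top')
    rect(near(.60,.145,.12)&(abs(Z-.01)<.005),'plate')
    k=col['red']&near(.60,.145,.07)&(Z>.1); rect(k,'redknob')
    m=near(.68,.25,.13)&(Z>.09)&((X-.6)*.87+(Y-.145)*.5>.06)&~k
    Q=P[m]; c=Q.mean(0); u,s,v=np.linalg.svd(Q-c); print(n,'rail',len(Q),c,v[0],'yaw',np.degrees(np.arctan(v[0][1]/v[0][0])),'pitch',np.degrees(np.arcsin(v[0][2])))
E
python3 b.py
```

```text
top redstand top 679 c [ 481.3 -113.1] s [55.2 55.8] a 3.9 z 70.5 mean [ 481.3151 -112.9891   70.454 ]
top bluestand top 503 c [ 466.3 -200.6] s [55.6 55.9] a 15.0 z 70.3 mean [ 466.2753 -198.5816   70.2849]
top blueknob top 161 c [ 466.4 -200.6] s [23.6 24. ] a 33.0 z 115.8 mean [ 466.356  -199.9554  115.7412]
top yelstand top 470 c [ 469.7 -302.8] s [57.3 54.4] a 88.6 z 70.4 mean [ 469.6954 -298.4584   70.2847]
top plate 1656 c [595.9 138.7] s [233.3 224.4] a 88.2 z 10.5 mean [596.3217 135.9595  10.4338]
top redknob 252 c [586.  139.9] s [40.2 23.5] a 25.8 z 144.2 mean [584.2055 137.522  141.8989]
top rail 1181 [0.7012 0.1948 0.1749] [-0.7348 -0.3651 -0.5716] yaw 26.423605343909895 pitch -34.86428783913493
side redstand top 336 c [ 480.2 -111.2] s [53.8 60.1] a 3.8 z 68.3 mean [ 479.8883 -109.0311   68.1645]
side bluestand top 173 c [ 465.6 -196.8] s [54.5 57.6] a 15.3 z 68.2 mean [ 464.0145 -187.4332   67.9857]
side blueknob top 48 c [ 465.7 -194.7] s [18.2 21.1] a 26.1 z 113.9 mean [ 465.0371 -193.0228  113.6314]
side yelstand top 110 c [ 468. -299.] s [58.2 55.9] a 85.2 z 68.3 mean [ 463.22   -296.5767   68.1233]
side plate 2117 c [610.5 155.2] s [149.8 112.8] a 26.3 z 8.6 mean [606.0126 167.9723   8.7786]
side redknob 304 c [584.3 144. ] s [37.3 22.1] a 29.5 z 136.9 mean [582.8267 147.9088 135.8527]
side rail 1337 [0.6978 0.2066 0.1687] [-0.7402 -0.3426 -0.5786] yaw 24.839577100930512 pitch -35.352717533014214
```

```bash
cat >> h.py <<'E'
np.set_printoptions(precision=4,suppress=True)
yaw=np.radians(26.); t=np.radians(35)
O=np.array([.599,.148,.110])
fx=np.array([np.cos(t)*np.cos(yaw),np.cos(t)*np.sin(yaw),np.sin(t)]); fz=np.array([-np.sin(t)*np.cos(yaw),-np.sin(t)*np.sin(yaw),np.cos(t)]); fy=np.cross(fz,fx)
F=np.c_[fx,fy,fz]
def tool(zax,yax):
    zax=zax/np.linalg.norm(zax); return np.c_[np.cross(yax,zax),yax,zax]
def go(Rt,p):
    M=T(); d=M[:3,:3].T@(np.array(p)-M[:3,3]); a=R.from_matrix(M[:3,:3].T@Rt).as_rotvec()
    print('shift',d/.25,'turn',np.degrees(a)/90,'mm',np.linalg.norm(d)*1e3,'deg',np.degrees(np.linalg.norm(a)))
def st():
    o=r.get_obs(); print({k:np.round(o[k],4) for k in ['clock','tcp_pos','joints','contact_force','grip_width','gripper_force']})
E
python3 - <<'E'
from h import *
print(T()); print(F)
for s in (1,-1): go(tool(-fz,s*fy),O+.15*fz)
E
```

```text
[[-0.9499  0.3125  0.      0.2109]
 [ 0.3125  0.9499  0.0001  0.6412]
 [ 0.      0.0001 -1.      0.2503]
 [ 0.      0.      0.      1.    ]]
[[ 0.7362 -0.4384 -0.5155]
 [ 0.3591  0.8988 -0.2514]
 [ 0.5736 -0.      0.8192]]
shift [-1.8444 -1.629   0.0697] turn [-0.1499 -0.3692 -0.4755] mm 615.4485032256608 deg 55.834553767874304
shift [-1.8444 -1.629   0.0697] turn [-0.4575  0.1858  1.4509] mm 615.4485032256608 deg 137.93780829990564
```

Call:
{"api": "servo_tool", "payload": {
  "commands": [
    [[-0.92,-0.815,0],[-0.15,-0.37,-0.475]],
    [[-0.92,-0.815,0],[-0.15,-0.37,-0.475]],
    [[-0.92,-0.815,0],[-0.15,-0.37,-0.475]],
    [[-0.92,-0.815,0],[-0.15,-0.37,-0.475]],
    [[-0.92,-0.815,0],[-0.15,-0.37,-0.475]],
    [[-0.92,-0.815,0],[-0.15,-0.37,-0.475]],
    [[-0.92,-0.815,0],[-0.15,-0.37,-0.475]],
    [[-0.92,-0.815,0],[-0.15,-0.37,-0.475]],
    [[-0.92,-0.815,0],[-0.15,-0.37,-0.475]],
    [[-0.92,-0.815,0],[-0.15,-0.37,-0.475]]
  ],
  "claw": 0
}}

```text
clock: 2.0
tcp_pos: [0.3656, 0.3782, 0.2512]
orientation: [-0.57, 2.474, 0.183]
contact_force: [0.1, 0.8, 0.6]
grip_width: 0.0853
gripper_force: 0.0
```

```bash
python3 - <<'E'
from h import *
st(); go(tool(-fz,fy),O+.15*fz)
E
```

```text
{'clock': np.float64(2.0), 'tcp_pos': array([0.3656, 0.3782, 0.2512]), 'joints': array([-1.2872,  0.0228,  0.1508,  2.3092,  0.8998,  0.4762,  0.1396]), 'contact_force': array([0.1321, 0.763 , 0.605 ]), 'grip_width': np.float64(0.0853), 'gripper_force': np.float64(0.0)}
shift [-0.0339 -1.2369  0.1111] turn [ 0.0008  0.0012 -0.0007] mm 310.57846789047386 deg 0.14877060517372853
```

Call:
{"api": "servo_tool", "payload": {
  "commands": [
    [[-0.03,-1,0.11],[0,0,0]],
    [[-0.03,-1,0.11],[0,0,0]],
    [[-0.03,-1,0.11],[0,0,0]],
    [[-0.03,-1,0.11],[0,0,0]],
    [[-0.03,-1,0.11],[0,0,0]],
    [[-0.03,-1,0.11],[0,0,0]],
    [[-0.03,-1,0.11],[0,0,0]]
  ]
}}

```text
clock: 2.7
tcp_pos: [0.4915, 0.1722, 0.2392]
orientation: [-0.567, 2.469, 0.178]
contact_force: [0.8, 0.0, 1.0]
grip_width: 0.0855
gripper_force: 0.0
```

Call:
{"api": "servo_tool", "payload": {
  "commands": [
    [[0,-0.237,0],[0,0,0]],
    [[0,-0.237,0],[0,0,0]],
    [[0,-0.237,0],[0,0,0]],
    [[0,-0.237,0],[0,0,0]]
  ]
}}

```text
clock: 3.1
tcp_pos: [0.5159, 0.1211, 0.2391]
orientation: [-0.571, 2.469, 0.18]
contact_force: [-0.5, 0.6, -0.2]
grip_width: 0.0854
gripper_force: 0.0
```

```bash
python3 - <<'E'
from h import *
st(); go(tool(-fz,fy),O+.15*fz)
im,d=r.grab_frame('wrist'); P=cloud('wrist',d); np.savez('pics/w1.npz',im=im,d=d,P=P)
cv2.imwrite('pics/w1.png',im[:,:,::-1])
hsv=cv2.cvtColor(im,cv2.COLOR_RGB2HSV); H,S=hsv[...,0].astype(int),hsv[...,1]
m=((H<6)|(H>174))&(S>130)&(d>0)
L=(P-O)@F*1000   # fork frame mm
Q=L[m]; print(len(Q),'range',np.percentile(Q,[1,50,99],axis=0))
tp=Q[abs(Q[:,2]-46)<4]; print('top face',len(tp),tp.mean(0),cv2.minAreaRect(tp[:,:2].astype(np.float32)))
ch=(d>0)&~m&(abs(L[...,2])<4)&(np.abs(L[...,0])<45)&(np.abs(L[...,1])<35); Q=L[ch]; print('cheek',len(Q),Q.mean(0),np.percentile(Q,[1,99],axis=0))
for t in ['red_pin','fork']: print(t,r.mark_of('wrist',t)[:2])
E
```

```text
{'clock': np.float64(3.1), 'tcp_pos': array([0.5159, 0.1211, 0.2391]), 'joints': array([-1.7032, -0.1649,  1.3855,  2.3761,  0.2977,  0.1924,  1.4817]), 'contact_force': array([-0.4745,  0.5956, -0.1915]), 'grip_width': np.float64(0.0854), 'gripper_force': np.float64(0.0)}
shift [ 0.013  -0.0488  0.0213] turn [-0.0004  0.004   0.0008] mm 13.70785861332697 deg 0.3669056555183739
1347 range [[-14.4929 -54.5181   9.8701]
 [ -7.1733  -1.1199  45.3594]
 [  9.2007  79.7973 224.3176]]
top face 812 [-2.6171 -1.7783 45.2308] ((-2.164400100708008, -1.832693099975586), (22.677248001098633, 23.580005645751953), 0.25545257329940796)
cheek 3216 [-11.0402  -1.3018  -0.5508] [[-40.1996 -29.8724  -2.6854]
 [ 30.7083  26.2771   1.6861]]
red_pin [{'uv': [311.3, 172.7], 'confidence': 0.89}]
fork []
```

View pics/w1.png

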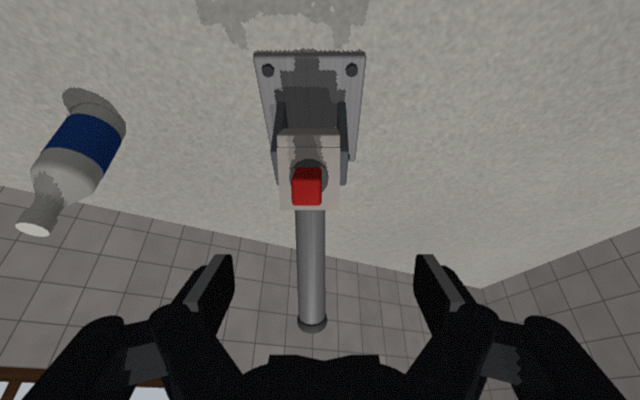

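```bash
sed -i 's/^O=.*/O=np.array([.599,.146,.110])/' h.py; python3 - <<'E'
from h import *
go(tool(-fz,fy),O+.10*fz)
E
```

```text
shift [ 0.0126 -0.0567  0.2192] turn [-0.0006  0.0032  0.0018] mm 56.694946100553814 deg 0.33102636626766563
```

Call:
{"api": "servo_tool", "payload": {
  "commands": [
    [[0.0126,-0.0567,0.1],[0,0.003,0]],
    [[0.0126,-0.0567,0.2192],[0,0.003,0.002]],
    [[0.0126,-0.0567,0.2192],[0,0.003,0.002]],
    [[0.0126,-0.0567,0.2192],[0,0.003,0.002]],
    [[0.0126,-0.0567,0.2192],[0,0.003,0.002]]
  ]
}}

```text
clock: 3.75
tcp_pos: [0.5113, 0.1141, 0.2252]
orientation: [-0.563, 2.462, 0.176]
contact_force: [-0.9, 0.1, -0.7]
grip_width: 0.0849
gripper_force: 0.0
```

```bash
python3 - <<'E'
from h import *
st(); go(tool(-fz,fy),O+.10*fz)
E
```

```text
{'clock': np.float64(3.75), 'tcp_pos': array([0.5113, 0.1141, 0.2252]), 'joints': array([-1.7753, -0.213 ,  1.4523,  2.4082,  0.6611,  0.1698,  1.1423]), 'contact_force': array([-0.8731,  0.1095, -0.7088]), 'grip_width': np.float64(0.0849), 'gripper_force': np.float64(0.0)}
shift [-0.0372 -0.0377  0.1914] turn [-0.0044  0.0093 -0.0012] mm 49.64511190098884 deg 0.9295241020310296
```

```bash
cat > k.py <<'E'
from h import *
import itertools
from scipy.optimize import least_squares
J=[[-1.3611,.4778,.0223,1.5565,-.0115,1.1093,-.0831],[-1.2872,.0228,.1508,2.3092,.8998,.4762,.1396],[-1.7032,-.1649,1.3855,2.3761,.2977,.1924,1.4817],[-1.7753,-.213,1.4523,2.4082,.6611,.1698,1.1423]]
X=[([.2109,.6412,.2503],[-.497,-3.1018,.0029]),([.3656,.3782,.2512],[-.57,2.474,.183]),([.5159,.1211,.2391],[-.571,2.469,.18]),([.5113,.1141,.2252],[-.563,2.462,.176])]
def fk(q,p,s):
    M=R.identity(); x=np.array([0,0,p[0]]); 
    M=R.from_euler('z',p[1]+s[0]*q[0]); x=x+M.apply([p[7],0,0])
    M=M*R.from_euler('y',q[1]); x=x+M.apply([p[8],0,p[2]]) 
    M=M*R.from_euler('z',s[1]*q[2]); x=x+M.apply([p[9],0,0])
    M=M*R.from_euler('y',q[3]); x=x+M.apply([p[10],0,p[3]])
    M=M*R.from_euler('z',s[2]*q[4]); M=M*R.from_euler('y',q[5]); x=x+M.apply([p[6],0,p[4]])
    M=M*R.from_euler('z',s[3]*q[6]+p[5]); return x,M
def res(p,s):
    e=[]
    for q,(x,w) in zip(J,X):
        a,M=fk(q,p,s); e+=list((a-x)*5)+list((M.inv()*R.from_rotvec(w)).as_rotvec())
    return np.r_[e,.003*p[6:]]
if __name__=='__main__':
    best=[]
    for s in itertools.product((1,-1),repeat=4):
        for py in (0,1.5,3,4.5):
          for by in (0,2,4):
            f=least_squares(res,[.35,by,.4,.4,.25,py,0,0,0,0,0],args=(s,)); best.append((f.cost,s,f.x))
    best.sort(key=lambda b:b[0])
    for b in best[:4]: print(b[0],b[1],b[2])
    np.savez('kin.npz',p=best[0][2],s=best[0][1])
    print(res(best[0][2],best[0][1])[:24])
E
python3 k.py
```

```text
0.0038622573908184037 (-1, -1, -1, -1) [ 0.4871 -0.0818  0.4593  0.5635  0.303   1.5005  0.0265 -0.0217  0.0014
  0.0465  0.0759]
0.0038622573908184132 (-1, -1, -1, -1) [ 0.4871 -0.0818  0.4593  0.5635  0.303   1.5005  0.0265 -0.0217  0.0014
  0.0465  0.0759]
0.0038622573908184553 (-1, -1, -1, -1) [ 0.4871 -0.0818  0.4593  0.5635  0.303   1.5005  0.0265 -0.0217  0.0014
  0.0465  0.0759]
0.003862257390818521 (-1, -1, -1, -1) [ 0.4871 -0.0818  0.4593  0.5635  0.303   1.5005  0.0265 -0.0217  0.0014
  0.0465  0.0759]
[-0.0229  0.0074 -0.0001 -0.     -0.0001 -0.0115 -0.0019 -0.001   0.0021
 -0.0472 -0.0015  0.0037  0.0049  0.0021 -0.0109 -0.0469 -0.0017  0.0036
 -0.003  -0.0011  0.0089 -0.0479 -0.0017  0.0042]
```

```bash
cat > k2.py <<'E'
import k
from k import *
def fk(q,p,s=None):
    q=np.array(q)+np.r_[0,p[11:16],0]; return _fk(q,p,(-1,)*4)
_fk=k.fk
def res2(p,wz=.003):
    e=[]
    for q,(x,w) in zip(J,X):
        a,M=fk(q,p); e+=list((a-x)*5)+list((M.inv()*R.from_rotvec(w)).as_rotvec())
    return np.r_[e,wz*p[6:]]
if __name__=='__main__':
    f=least_squares(res2,np.r_[.487,-.08,.46,.56,.3,1.5,np.zeros(10)]); print(f.cost,f.x); print(res2(f.x)[:24]); np.save('kin.npy',f.x)
E
python3 k2.py
```

```text
0.0007556213544928032 [ 0.377  -0.1118  0.549   0.5281  0.3701  1.5082  0.0069 -0.0464  0.0305
 -0.0084 -0.0005 -0.0378 -0.031   0.0552  0.0177 -0.0352]
[-0.0066  0.0015  0.0001  0.0177  0.0015 -0.0134  0.0029  0.0027  0.0013
 -0.0183 -0.0045  0.0164  0.0057 -0.0079 -0.006  -0.0074  0.0007 -0.0025
 -0.0081  0.0043  0.0046  0.0054 -0.0014 -0.0005]
```

```bash
cat > ik.py <<'E'
from k2 import *
p=np.load('kin.npy')
lo=np.array([-2.96,-.34,-1.41,.24,-1.37,.17,-2.96]);hi=np.array([2.96,2.1,1.46,2.44,4.51,1.92,2.96])
def ik(Rt,x,q0,m=.0,w=.003):
    Rt=R.from_matrix(Rt); mid=(lo+hi)/2; rg=hi-lo
    f=least_squares(lambda q:np.r_[(fk(q,p)[0]-x)*5,(fk(q,p)[1].inv()*Rt).as_rotvec(),w*(q-mid)/rg],q0,bounds=(lo+m,hi-m))
    return f.x,np.linalg.norm(f.fun[:6])
if __name__=='__main__':
    rng=np.random.default_rng(0)
    for s in (1,-1):
      for h in (.028,.11):
        sol=[]
        for i in range(40):
            q,e=ik(tool(-fz,s*fy),O+h*fz,lo+rng.random(7)*(hi-lo),.02)
            if e<.01 and not any(np.abs(q-a).max()<.3 for a,_ in sol): sol.append((q,e))
        print(s,h); 
        for q,e in sol: print(q,round(e,4),'margin',np.minimum(q-lo,hi-q).min())
E
python3 ik.py
```

```text
Traceback (most recent call last):
  File "ik.py", line 14, in <module>
    q,e=ik(tool(-fz,s*fy),O+h*fz,lo+rng.random(7)*(hi-lo),.02)
        ~~^^^^^^^^^^^^^^^^^^^^^^^^^^^^^^^^^^^^^^^^^^^^^^^^^^^^
  File "ik.py", line 6, in ik
    f=least_squares(lambda q:np.r_[(fk(q,p)[0]-x)*5,(fk(q,p)[1].inv()*Rt).as_rotvec(),w*(q-mid)/rg],q0,bounds=(lo+m,hi-m))
ValueError: Initial guess is outside of provided bounds
```

```bash
sed -i 's/as_rotvec(),w\*(q-mid)\/rg\],q0/as_rotvec(),w*(q-mid)\/rg],np.clip(q0,lo+m+.001,hi-m-.001)/' ik.py; python3 ik.py
```

```text
1 0.028
[ 0.009   0.3455 -0.2034  2.2791  4.246   0.19   -2.4205] 0.0 margin 0.020044228162478805
[ 0.9469  0.8648 -1.39    2.2808  1.6921  0.6035  0.416 ] 0.0 margin 0.020000164044098767
1 0.11
[ 1.1443  0.3472 -1.39    2.3332  0.5925  0.19    1.3171] 0.0054 margin 0.020000000000000018
[ 0.4135  0.1535 -0.5507  2.3289 -1.0891  0.2314  2.94  ] 0.0 margin 0.0200072814680321
-1 0.028
[ 0.9469  0.8648 -1.39    2.2808  1.6921  0.6035 -2.7256] 0.0 margin 0.020000404036816022
[-0.5966  0.3599  0.44    2.2769  4.4302  0.3545  0.441 ] 0.0 margin 0.07982170015979939
-1 0.11
[-0.1491  0.1403  0.0143  2.3257 -1.2291  0.2745 -0.0974] 0.0 margin 0.1044993813902296
[ 1.1443  0.3472 -1.39    2.3332  0.5924  0.19   -1.8243] 0.0054 margin 0.020000000000000018
```

```bash
cat > scan.py <<'E'
from ik import *
rng=np.random.default_rng(1)
for dl in (0,12,20):
  zt=-(R.from_rotvec(np.radians(dl)*fy).apply(fz))
  print(dl,'tilt',np.degrees(np.arccos(-zt[2])))
  for h in (.028,.075,.1):
    out=[]
    for j3 in (-1.1,-.7,-.35,0,.35,.7,1.1):
      b=(-9,None)
      for s0 in range(8):
        lo2,hi2=lo+.03,hi-.03; q0=lo2+rng.random(7)*(hi2-lo2); lo2[2],hi2[2]=j3-.01,j3+.01; q0[2]=j3
        Rt=R.from_matrix(tool(zt,fy)); x=O+h*fz
        f=least_squares(lambda q:np.r_[(fk(q,p)[0]-x)*5,(fk(q,p)[1].inv()*Rt).as_rotvec()],q0,bounds=(lo2-1e-6*0,hi2),max_nfev=60)
        if np.linalg.norm(f.fun)<.01:
          m=np.minimum(f.x-lo,hi-f.x)[:6].min()
          if m>b[0]: b=(m,f.x)
      if b[1] is not None: out.append(b)
    print(h); [print('   ',np.round(m,3),q) for m,q in out]
E
time python3 scan.py
```

```text
0 tilt 35.0
0.028
    0.126 [ 0.7773  0.5809 -1.11    2.2845  1.7566  0.2964  0.22  ]
    0.069 [-0.1799  0.339  -0.0028  2.277   4.3401  0.2395 -2.5437]
    0.094 [-0.5032  0.3506  0.34    2.2765  4.4163  0.3267 -2.6709]
    0.055 [-0.8279  0.398   0.6901  2.2796  4.4548  0.4314 -2.769 ]
    0.03 [-1.1826  0.5529  1.1092  2.282   4.4795  0.643  -2.8972]
0.075
0.1
    0.03 [ 0.5416  0.194  -0.69    2.3207 -1.022   0.2003  2.89  ]
12 tilt 23.00000000000001
0.028
    0.313 [ 0.6772  0.5834 -1.0902  2.1273  0.9482  0.4968  0.961 ]
    0.18 [ 0.3852  0.4279 -0.7098  2.1189  0.451   0.3497  1.3883]
    0.143 [ 0.0793  0.3683 -0.3594  2.1161  0.0147  0.3127  1.7766]
    0.159 [-0.2518  0.3493  0.0099  2.1155 -0.3969  0.3288  2.1465]
    0.204 [-0.5505  0.3611  0.3403  2.1181 -0.6909  0.3743  2.402 ]
    0.289 [-0.8638  0.4104  0.6945  2.1231 -0.9505  0.4587  2.614 ]
    0.174 [-1.1841  0.5493  1.0901  2.1257 -1.1959  0.6373  2.7845]
0.075
    0.28 [ 0.7422  0.4169 -1.0904  2.1596  0.5763  0.4546  1.2858]
    0.217 [ 0.4262  0.3028 -0.7074  2.1546  0.1552  0.3871  1.6629]
    0.211 [ 0.0964
[... 1334 characters left out ...]
3093 -0.3403  2.0398  0.0569  0.5802  1.7071]
    0.397 [-0.2535  0.2933 -0.0065  2.043  -0.1374  0.5743  1.8802]
    0.396 [-0.5688  0.3028  0.3402  2.0443 -0.3106  0.5904  2.0253]
    0.365 [-1.2072  0.4609  1.0954  2.0536 -0.7686  0.7303  2.4044]
0.1
    0.31 [ 0.7142  0.4092 -1.1     2.0689  0.459   0.6758  1.3736]
    0.377 [ 0.382   0.2939 -0.697   2.0629  0.1781  0.6193  1.6122]
    0.38 [ 0.076   0.2554 -0.3525  2.0598  0.001   0.6073  1.7703]
    0.382 [-0.2583  0.2433  0.0083  2.0583 -0.1437  0.6098  1.8911]
    0.38 [-0.5691  0.2511  0.3429  2.0596 -0.2727  0.6214  1.9978]
    0.38 [-0.8882  0.2844  0.6916  2.0605 -0.4139  0.651   2.1124]
real	0m39.299s
user	0m39.843s
sys	0m0.044s
```

```bash
cat >> h.py <<'E'
def tl(dl,s=1): return tool(-(R.from_rotvec(np.radians(dl)*fy).apply(fz)),s*fy)
E
python3 - <<'E'
from h import *
go(tl(18),O+.12*fz)
go(tl(18),O+.12*fz+np.array([0,0,.05]))
E
```

```text
shift [-0.0384 -0.0383  0.1114] turn [-0.0042  0.2093 -0.0018] mm 30.96884836025282 deg 18.838879295790388
shift [-0.1555 -0.0392 -0.0507] turn [-0.0042  0.2093 -0.0018] mm 42.03849993108697 deg 18.838879295790388
```

Call:
{"api": "servo_tool", "payload": {
  "commands": [
    [[-0.05,-0.01,-0.02],[0,0.05,0]],
    [[-0.1,-0.02,-0.04],[0,0.1,0]],
    [[-0.15,-0.04,-0.05],[0,0.15,0]],
    [[-0.15,-0.04,-0.05],[0,0.21,0]],
    [[-0.15,-0.04,-0.05],[0,0.21,0]],
    [[-0.15,-0.04,-0.05],[0,0.21,0]],
    [[-0.15,-0.04,-0.05],[0,0.21,0]]
  ]
}}

```text
clock: 4.45
tcp_pos: [0.5161, 0.1109, 0.2696]
orientation: [-0.63, 2.768, 0.085]
contact_force: [0.2, -0.1, -0.2]
grip_width: 0.0858
gripper_force: 0.0
```

```bash
python3 - <<'E'
from h import *
st();print(r.get_obs()['orientation']); go(tl(18),O+.12*fz)
E
```

```text
{'clock': np.float64(4.45), 'tcp_pos': array([0.5161, 0.1109, 0.2696]), 'joints': array([-1.9245, -0.3359,  1.4545,  2.1397,  0.4868,  0.7786,  1.2886]), 'contact_force': array([ 0.2143, -0.089 , -0.2375]), 'grip_width': np.float64(0.0858), 'gripper_force': np.float64(0.0)}
[-0.6299  2.7683  0.0854]
shift [-0.0062 -0.0165  0.2595] turn [-0.0066  0.0065 -0.003 ] mm 65.02068204832781 deg 0.8812845030603977
```

```bash
cat > sim.py <<'E'
from ik import *
def step(q,x,Rt,W):
    e=np.r_[(x-fk(q,p)[0]),((Rt*fk(q,p)[1].inv()).as_rotvec())]
    Jm=np.zeros((6,7))
    for i in range(7):
        d=np.zeros(7); d[i]=1e-4; a,M=fk(q+d,p); b,N=fk(q,p); Jm[:,i]=np.r_[a-b,(M*N.inv()).as_rotvec()]/1e-4
    dq=Jm.T@np.linalg.solve(Jm@Jm.T+1e-5*np.eye(6),e)
    return np.clip(q+dq,lo+.005,hi-.005)
def run(q,wps,n=15):
    q=np.array(q,float)
    for x,Rt in wps:
        x0,M0=fk(q,p); w=(Rt*M0.inv()).as_rotvec()
        for k in range(1,n+1): q=step(q,x0+(x-x0)*k/n,R.from_rotvec(w*k/n)*M0,None)
        for _ in range(3): q=step(q,x,Rt,None)
        print(q,'err',np.linalg.norm(fk(q,p)[0]-x)*1e3)
    return q
if __name__=='__main__':
    G=lambda s,dl:R.from_matrix(tl(dl,s))
    print('S1->S2'); q1=[-1.2872,.0228,.1508,2.3092,.8998,.4762,.1396]
    run(J[0],[(np.array(X[1][0]),R.from_rotvec(X[1][1]))]); run(q1,[(np.array(X[2][0]),R.from_rotvec(X[2][1]))])
    now=[-1.9245,-.3359,1.4545,2.1397,.4868,.7786,1.2886]
    for s in (1,):
        print('plan'); run(now,[(np.array([.40,.33,.30]),G(s,18)),(np.array([.43,.44,.30]),G(s,35)),(np.array([.55,.30,.30]),G(s,35)),(np.array([.57,.13,.28]),G(s,35)),(O+.12*fz,G(s,18)),(O+.028*fz,G(s,18))])
        print('planB'); run(now,[(np.array([.57,.14,.33]),G(s,35)),(np.array([.70,.0,.4]),G(s,35)),(np.array([.57,.13,.28]),G(s,35)),(O+.12*fz,G(s,18)),(O+.028*fz,G(s,18))])
E
python3 sim.py
```

```text
S1->S2
[-1.3132  0.0141  0.1876  2.3207  0.9077  0.4505  0.1247] err 4.470071923281637e-09
[-1.7125 -0.1834  1.3867  2.3757  0.3632  0.2016  1.4228] err 1.7548459315019203e-08
plan
[-2.097  -0.046   1.1774  2.091   0.2483  0.8039  0.965 ] err 6.90808487484568e-10
[-1.7047  0.5198  1.0763  1.6438 -0.4589  1.2549  1.5214] err 2.079261296509043e-12
[-1.3923  0.5446  1.0766  1.617  -0.4789  1.2691  1.8298] err 5.978733960281816e-13
[-1.1919  0.4918  1.1135  1.7344 -0.4531  1.1989  2.1008] err 5.661048867003675e-13
[-1.2556  0.2952  1.108   2.1076 -0.5788  0.6761  2.268 ] err 1.0581300941435896e-10
[-1.0435  0.5013  0.9043  2.0442 -0.8619  0.6308  2.4795] err 2.7224527173083903e-12
planB
[-2.4664 -0.335   1.455   1.836   0.5116  1.2561  1.1915] err 189.44140874136178
[-2.4117 -0.335   1.455   1.6079  0.6017  1.4239  1.4178] err 289.91904670656646
[-2.4871 -0.335   1.455   1.9187  0.545   1.1563  1.183 ] err 221.88901388399353
[-2.2307 -0.335   1.455   2.2026  0.6597  0.6508  1.1245] err 158.8087086198287
[-2.4192 -0.335   1.455   2.2966  0.7526  0.4613  1.069 ] err 313.104475450656
```

```bash
python3 - <<'E'
from h import *
go(tl(18),[.40,.33,.30])
E
```

```text
shift [-0.0003  0.9898 -0.1362] turn [-0.0066  0.0065 -0.003 ] mm 249.79097147090374 deg 0.8812845030603977
```

Call:
{"api": "servo_tool", "payload": {
  "commands": [
    [[0,0.2,-0.03],[-0.006,0.006,0]],
    [[0,0.4,-0.06],[-0.006,0.006,0]],
    [[0,0.6,-0.09],[-0.006,0.006,0]],
    [[0,0.8,-0.11],[-0.006,0.006,0]],
    [[0,0.98,-0.14],[-0.006,0.006,0]],
    [[0,0.98,-0.14],[-0.006,0.006,0]],
    [[0,0.98,-0.14],[-0.006,0.006,0]]
  ]
}}

```text
clock: 5.15
tcp_pos: [0.4008, 0.328, 0.3011]
orientation: [-0.637, 2.777, 0.093]
contact_force: [0.9, 0.1, -0.5]
grip_width: 0.0859
gripper_force: 0.0
```

```bash
python3 - <<'E'
from h import *
st();go(tl(35),[.43,.44,.30])
E
```

```text
{'clock': np.float64(5.15), 'tcp_pos': array([0.4008, 0.328 , 0.3011]), 'joints': array([-2.0463, -0.0668,  1.1649,  2.1072,  0.2564,  0.8038,  0.9933]), 'contact_force': array([ 0.9276,  0.1044, -0.4665]), 'grip_width': np.float64(0.0859), 'gripper_force': np.float64(0.0)}
shift [-0.2859  0.3524  0.0916] turn [-0.0014  0.1895 -0.0018] mm 115.73649319703239 deg 17.054534523689213
```

Call:
{"api": "servo_tool", "payload": {
  "commands": [
    [[-0.1,0.12,0.03],[0,0.063,0]],
    [[-0.2,0.24,0.06],[0,0.126,0]],
    [[-0.286,0.352,0.0916],[0,0.19,0]],
    [[-0.286,0.352,0.0916],[0,0.19,0]],
    [[-0.286,0.352,0.0916],[0,0.19,0]]
  ]
}}

```text
clock: 5.65
tcp_pos: [0.434, 0.4418, 0.2971]
orientation: [0.696, -3.061, 0.008]
contact_force: [-0.9, -1.1, -0.1]
grip_width: 0.0855
gripper_force: 0.0
```

Call:
{"api": "servo_tool", "payload": {
  "commands": [
    [[-0.046,-0.18,0],[0,0,0]],
    [[-0.093,-0.36,0],[0,0,0]],
    [[-0.14,-0.54,0],[0,0,0]],
    [[-0.186,-0.714,0],[0,0,0]],
    [[-0.11,-0.93,0.03],[0,0,0]],
    [[-0.04,-1,0.05],[0,0,0]],
    [[-0.04,-1,0.05],[0,0,0]]
  ]
}}

```text
clock: 6.35
tcp_pos: [0.548, 0.2098, 0.2884]
orientation: [0.68, -3.065, 0.001]
contact_force: [0.3, -1.0, 0.5]
grip_width: 0.0852
gripper_force: 0.0
```

```bash
python3 - <<'E'
from sim import *
st();go(tl(18),O+.11*fz)
q=r.get_obs()['joints']; print(fk(q,p)[0]-r.get_obs()['tcp_pos'])
G=lambda s,dl:R.from_matrix(tl(dl,s))
run(q,[(O+.11*fz,G(1,18)),(O+.028*fz,G(1,18)),(O+.10*fz,G(1,18))])
E
```

```text
{'clock': np.float64(6.35), 'tcp_pos': array([0.548 , 0.2098, 0.2884]), 'joints': array([-1.208 ,  0.4417,  1.005 ,  1.7729, -0.405 ,  1.1547,  1.93  ]), 'contact_force': array([ 0.2589, -1.0157,  0.547 ]), 'grip_width': np.float64(0.0852), 'gripper_force': np.float64(0.0)}
shift [ 0.1744 -0.3219  0.3535] turn [-0.0017 -0.1902 -0.011 ] mm 127.22045717460068 deg 17.151394395551115
[-0.005  -0.0347 -0.0226]
[-1.134   0.2903  0.9718  2.1003 -0.552   0.6485  2.2431] err 3.7877405179512433e-11
[-0.9719  0.4716  0.8142  2.0429 -0.7933  0.5981  2.4264] err 2.2190578365174003e-12
[-1.1127  0.3157  0.9537  2.0945 -0.5892  0.6427  2.2729] err 8.910879894328756e-12
```

Call:
{"api": "servo_tool", "payload": {
  "commands": [
    [[0.06,-0.12,0.1],[0,-0.06,0]],
    [[0.12,-0.24,0.22],[0,-0.13,-0.005]],
    [[0.174,-0.322,0.3535],[0,-0.19,-0.011]],
    [[0.174,-0.322,0.3535],[0,-0.19,-0.011]],
    [[0.174,-0.322,0.3535],[0,-0.19,-0.011]],
    [[0.174,-0.322,0.3535],[0,-0.19,-0.011]]
  ]
}}

```text
clock: 6.95
tcp_pos: [0.5454, 0.1284, 0.2014]
orientation: [-0.658, 2.771, 0.097]
contact_force: [0.1, 0.4, -0.4]
grip_width: 0.0853
gripper_force: 0.0
```

```bash
python3 - <<'E'
from h import *
st();print(r.get_obs()['orientation'])
im,d=r.grab_frame('wrist'); P=cloud('wrist',d); np.savez('pics/w2.npz',im=im,d=d,P=P)
hsv=cv2.cvtColor(im,cv2.COLOR_RGB2HSV); H,S=hsv[...,0].astype(int),hsv[...,1]
L=(P-O)@F*1000
m=((H<6)|(H>174))&(S>130)&(d>0)&(L[...,2]<60)&(np.abs(L[...,1])<40)
Q=L[m]; print(len(Q),'range',np.percentile(Q,[1,50,99],axis=0))
tp=Q[abs(Q[:,2]-46)<4]; print('top face',len(tp),tp.mean(0),cv2.minAreaRect(tp[:,:2].astype(np.float32)))
ch=(d>0)&~m&(abs(L[...,2])<3)&(np.abs(L[...,0])<33)&(np.abs(L[...,1])<35); Q=L[ch]; print('cheek',len(Q),Q.mean(0),np.percentile(Q,[1,99],axis=0))
for h in (.11,.06,.029): go(tl(18),O+h*fz)
E
```

```text
{'clock': np.float64(6.95), 'tcp_pos': array([0.5454, 0.1284, 0.2014]), 'joints': array([-1.067 ,  0.3085,  0.9011,  2.132 , -0.5783,  0.5897,  2.2619]), 'contact_force': array([ 0.1046,  0.3812, -0.4284]), 'grip_width': np.float64(0.0853), 'gripper_force': np.float64(0.0)}
[-0.6584  2.7706  0.0966]
1352 range [[-11.3519 -11.8523  10.1815]
 [ -1.1336  -0.0834  44.582 ]
 [ 11.6274  11.2188  46.2817]]
top face 1223 [ 0.0502 -0.1937 44.5956] ((0.25866222381591797, -0.3430013656616211), (23.188796997070312, 23.243553161621094), 0.6540307402610779)
cheek 4025 [-1.3881  0.2033 -1.1885] [[-32.5924 -28.2409  -2.7333]
 [ 32.5913  27.9852   0.413 ]]
shift [ 0.0318 -0.0316 -0.0035] turn [0.001  0.0024 0.0088] mm 11.23907261440122 deg 0.8217457237376093
shift [-0.0293 -0.0327  0.1869] turn [0.001  0.0024 0.0088] mm 47.99675326849121 deg 0.8217457237376093
shift [-0.0672 -0.0335  0.305 ] turn [0.001  0.0024 0.0088] mm 78.51534052902589 deg 0.8217457237376093
```

Call:
{"api": "servo_tool", "payload": {
  "commands": [
    [[0,0,0],[0,0,0]],
    [[0,0,0],[0,0,0]]
  ]
}}

```text
clock: 7.2
tcp_pos: [0.545, 0.1288, 0.2008]
orientation: [-0.661, 2.771, 0.096]
contact_force: [0.2, 0.2, -0.5]
grip_width: 0.0852
gripper_force: 0.0
```

```bash
python3 - <<'E'
from h import *
st()
for h in (.11,.06,.029): go(tl(18),O+h*fz)
E
```

```text
{'clock': np.float64(7.2), 'tcp_pos': array([0.545 , 0.1288, 0.2008]), 'joints': array([-1.0678,  0.3095,  0.9006,  2.1327, -0.5788,  0.5892,  2.2628]), 'contact_force': array([ 0.1515,  0.232 , -0.5071]), 'grip_width': np.float64(0.0852), 'gripper_force': np.float64(0.0)}
shift [ 0.028  -0.0326 -0.0058] turn [0.001  0.0015 0.009 ] mm 10.831424575919183 deg 0.8227822625191408
shift [-0.0334 -0.0338  0.1846] turn [0.001  0.0015 0.009 ] mm 47.65052151653352 deg 0.8227822625191408
shift [-0.0714 -0.0345  0.3026] turn [0.001  0.0015 0.009 ] mm 78.20862302277786 deg 0.8227822625191408
```

Call:
{"api": "servo_tool", "payload": {
  "commands": [
    [[0.028,-0.0326,-0.006],[0,0,0.009]],
    [[0.028,-0.0326,-0.006],[0,0,0.009]],
    [[-0.0027,-0.0332,0.09],[0,0,0.009]],
    [[-0.0334,-0.0338,0.1846],[0,0.0015,0.009]],
    [[-0.0334,-0.0338,0.1846],[0,0.0015,0.009]],
    [[-0.0334,-0.0338,0.1846],[0,0.0015,0.009]]
  ]
}}

```text
clock: 7.8
tcp_pos: [0.5668, 0.1289, 0.1583]
orientation: [-0.638, 2.781, 0.097]
contact_force: [-0.4, 0.4, -1.1]
grip_width: 0.0854
gripper_force: 0.0
```

```bash
python3 - <<'E'
from h import *
st()
for h in (.06,.029): go(tl(18),O+h*fz)
E
```

```text
{'clock': np.float64(7.8), 'tcp_pos': array([0.5668, 0.1289, 0.1583]), 'joints': array([-0.9306,  0.4119,  0.7782,  2.1143, -0.7235,  0.5409,  2.3793]), 'contact_force': array([-0.4261,  0.4214, -1.0851]), 'grip_width': np.float64(0.0854), 'gripper_force': np.float64(0.0)}
shift [-0.0085  0.0051 -0.001 ] turn [ 0.0007 -0.0016 -0.0017] mm 2.4941521415589163 deg 0.2165306955514876
shift [-0.0472  0.005   0.1169] turn [ 0.0007 -0.0016 -0.0017] mm 31.532932947641395 deg 0.2165306955514876
```

Call:
{"api": "servo_tool", "payload": {
  "commands": [
    [[-0.0085,0.005,0],[0,0,-0.002]],
    [[-0.02,0.005,0.04],[0,0,-0.002]],
    [[-0.033,0.005,0.08],[0,0,-0.002]],
    [[-0.0435,0.005,0.1056],[0,0,-0.002]],
    [[-0.0435,0.005,0.1056],[0,0,-0.002]],
    [[-0.0435,0.005,0.1056],[0,0,-0.002]]
  ]
}}

```text
clock: 8.4
tcp_pos: [0.5828, 0.1387, 0.136]
orientation: [-0.644, 2.779, 0.097]
contact_force: [-1.0, 0.3, -0.1]
grip_width: 0.0854
gripper_force: 0.0
```

Call:
{"api": "servo_tool", "payload": {
  "commands": [
    [[0,0,0],[0,0,0]],
    [[0,0,0],[0,0,0]],
    [[0,0,0],[0,0,0]],
    [[0,0,0],[0,0,0]],
    [[0,0,0],[0,0,0]],
    [[0,0,0],[0,0,0]],
    [[0,0,0],[0,0,0]],
    [[0,0,0],[0,0,0]]
  ],
  "claw": 1,
  "squeeze": 70
}}

```text
clock: 9.2
tcp_pos: [0.5829, 0.1389, 0.1366]
orientation: [-0.644, 2.779, 0.098]
contact_force: [-2.4, -0.8, 5.7]
grip_width: 0.0229
gripper_force: 68.7
```

```bash
python3 - <<'E'
from h import *
st(); M=T(); print('fork frame',F.T@(M[:3,3]-O)*1e3)
Rc=M[:3,:3]; print('lift 70mm:',Rc.T@fz*.07/.25, 'lift 30', Rc.T@fz*.03/.25)
E
```

```text
{'clock': np.float64(9.2), 'tcp_pos': array([0.5829, 0.1389, 0.1366]), 'joints': array([-0.8783,  0.4681,  0.715 ,  2.0884, -0.7864,  0.5166,  2.4239]), 'contact_force': array([-2.4294, -0.7753,  5.672 ]), 'grip_width': np.float64(0.0229), 'gripper_force': np.float64(68.6794)}
fork frame [ 0.8316  0.6825 31.917 ]
lift 70mm: [ 0.0868  0.0007 -0.2662] lift 30 [ 0.0372  0.0003 -0.1141]
```

Call:
{"api": "servo_tool", "payload": {
  "commands": [
    [[0.012,0,-0.038],[0,0,0]],
    [[0.025,0,-0.076],[0,0,0]],
    [[0.037,0,-0.114],[0,0,0]],
    [[0.05,0,-0.152],[0,0,0]],
    [[0.062,0,-0.19],[0,0,0]],
    [[0.075,0,-0.228],[0,0,0]],
    [[0.087,0,-0.266],[0,0,0]],
    [[0.087,0,-0.266],[0,0,0]]
  ]
}}

```text
clock: 10.0
tcp_pos: [0.5465, 0.1209, 0.1947]
orientation: [-0.643, 2.778, 0.099]
contact_force: [0.5, 1.0, -1.9]
grip_width: 0.0229
gripper_force: 69.0
```

```bash
python3 - <<'E'
from h import *
st(); M=T(); print('fork frame',F.T@(M[:3,3]-O)*1e3)
im,d=r.grab_frame('wrist'); a=cv2.resize(im[:,:,::-1],None,fx=.75,fy=.75)
im,d=r.grab_frame('top'); b=im[100:320,150:470,::-1]; b=cv2.resize(b,(436,300)); cv2.imwrite('pics/p1.png',np.hstack([a,b])[:, :800] if 0 else cv2.resize(np.hstack([a,b]),(800,262)))
E
```

```text
{'clock': np.float64(10.0), 'tcp_pos': array([0.5465, 0.1209, 0.1947]), 'joints': array([-1.0381,  0.3212,  0.8894,  2.1361, -0.6063,  0.5855,  2.2907]), 'contact_force': array([ 0.468 ,  1.013 , -1.9113]), 'grip_width': np.float64(0.0229), 'gripper_force': np.float64(68.9504)}
fork frame [  0.9193   0.4473 102.7788]
```

View pics/p1.png

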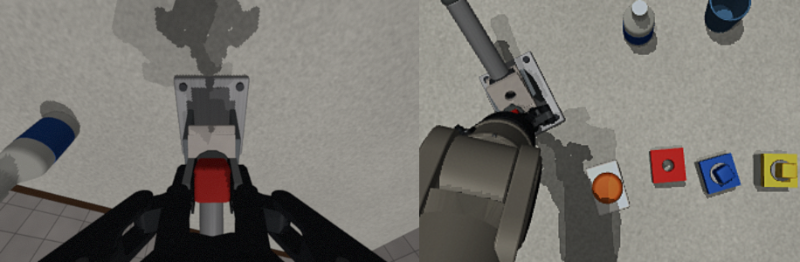

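```bash
cat > more.py <<'E'
D=[([-1.9245,-.3359,1.4545,2.1397,.4868,.7786,1.2886],(.5161,.1109,.2696),(-.6299,2.7683,.0854)),
([-2.0463,-.0668,1.1649,2.1072,.2564,.8038,.9933],(.4008,.328,.3011),(-.637,2.777,.093)),
([-1.208,.4417,1.005,1.7729,-.405,1.1547,1.93],(.548,.2098,.2884),(.68,-3.065,.001)),
([-1.0678,.3095,.9006,2.1327,-.5788,.5892,2.2628],(.545,.1288,.2008),(-.661,2.771,.096)),
([-.8783,.4681,.715,2.0884,-.7864,.5166,2.4239],(.5829,.1389,.1366),(-.644,2.779,.098)),
([-1.0381,.3212,.8894,2.1361,-.6063,.5855,2.2907],(.5465,.1209,.1947),(-.643,2.778,.099))]
E
python3 - <<'E'
import re
s=open('k.py').read()
s=s.replace("def fk(","import more\nfor a,b,c in more.D: J.append(a);X.append((list(b),list(c)))\ndef fk(",1)
open('k.py','w').write(s)
E
python3 k2.py
cat > plan.py <<'E'
from sim import *
def Up(psi,dl=18): # tool R with pin upright, yaw fork+psi
    return R.from_euler('z',psi,degrees=True)*R.from_rotvec(np.radians(35)*fy)*R.from_matrix(tl(dl))
q=r.get_obs()['joints']
red=np.array([.481,-.112,0]); blu=np.array([.466,-.199,0])
V=lambda c,z:c+np.array([0,0,z])
print('err',fk(q,p)[0]-r.get_obs()['tcp_pos'])
G=R.from_matrix(tl(18))
for ps in (0,-15):
  print(ps);run(q,[(V(red,.22),Up(ps)),(V(red,.102),Up(ps)),(V(red,.22),Up(ps)),(V(blu,.22),Up(7)),(V(blu,.102),Up(7)),(V(blu,.22),Up(7)),(O+.14*fz,G),(O+.11*fz,G),(O+.032*fz,G)])
E
python3 plan.py
```

```text
0.010830722264081785 [ 0.3565 -0.0714  0.53    0.4885  0.3432  1.4873  0.01    0.018  -0.0244
  0.0267  0.0117 -0.0108  0.0073  0.0158 -0.0106 -0.0111]
[-0.0496  0.0459  0.0212  0.0062 -0.0065  0.0007 -0.0025  0.0491  0.0241
 -0.0348 -0.009   0.0109  0.0119 -0.0012 -0.0009 -0.0301 -0.0029  0.0037
  0.0097 -0.0112  0.0003 -0.0272 -0.0052  0.0048]
err [ 0.0004  0.001  -0.0021]
0
[-0.7412  0.5868  1.016   1.8561 -0.2729  1.2105  2.408 ] err 1.6924074607767176e-12
[-0.6351  0.7465  0.8813  1.9164 -0.4052  1.0118  2.4685] err 4.4947753132522765e-13
[-0.7413  0.5869  1.0162  1.8561 -0.273   1.2105  2.4081] err 5.246097492926871e-13
[-0.6091  0.568   1.0099  1.8719 -0.2115  1.1349  2.6227] err 4.972820174300706e-13
[-0.4974  0.7296  0.8708  1.9327 -0.3432  0.9303  2.6757] err 2.391654643720554e-13
[-0.6093  0.5682  1.0102  1.8719 -0.2118  1.1349  2.6229] err 3.521787733787174e-13
[-1.1102  0.2198  0.9629  2.1437 -0.4632  0.642   2.1912] err 1.564659474946401e-10
[-1.0263  0.2993  0.8887  2.1317 -0.5811  0.6147  2.2877] err 1.6729499081513263e-12
[-0.8588  0.4687  0.7123  2.0814 -0.8011  0.5462  2.4557] err 2.5389904903037656e-12
-15
[-0.6991  0.6234  1.0376  1.8292 -0.3539  1.278   2.2419] err 1.3980795043768454e-12
[-0.5999  0.7778  0.9058  1.8888 -0.4848  1.0877  2.3071] err 1.1274368112207334e-13
[-0.6991  0.6234  1.0376  1.8292 -0.3539  1.278   2.2419] err 3.480531475248531e-13
[-0.6023  0.5622  0.9989  1.8716 -0.2033  1.1337  2.6149] err 3.295791996826257e-13
[-0.4915  0.7249  0.8618  1.9325 -0.3344  0.9283  2.6679] err 2.486410087150353e-13
[-0.6025  0.5624  0.9992  1.8716 -0.2036  1.1337  2.6151] err 3.433175098891678e-13
[-1.0948  0.2153  0.9446  2.1434 -0.4531  0.6397  2.1821] err 1.34895187834305e-10
[-1.0137  0.2948  0.8732  2.1314 -0.5706  0.6117  2.2786] err 1.6708764309139492e-12
[-0.8488  0.4648  0.6996  2.0811 -0.7902  0.542   2.4468] err 2.4607161041358407e-12
```

```bash
cat >> h.py <<'E'
def Up(psi,dl=18):
    return (R.from_euler('z',psi,degrees=True)*R.from_rotvec(np.radians(35)*fy)*R.from_matrix(tl(dl))).as_matrix()
red=np.array([.481,-.113,0]); blu=np.array([.466,-.200,0])
def V(c,z): return c+np.array([0,0,z])
E
python3 - <<'E'
from h import *
go(Up(-15),V(red,.20)); 
E
```

```text
shift [ 0.6131 -0.7264 -0.214 ] turn [-0.0004  0.386   0.1708] mm 243.57432307637998 deg 37.98821854920612
```

Call:
{"api": "servo_tool", "payload": {
  "commands": [
    [[0.06,-0.02,-0.12],[0,0,0]],
    [[0.15,-0.14,-0.2],[0,0.05,0.03]],
    [[0.27,-0.3,-0.25],[0,0.13,0.06]],
    [[0.4,-0.45,-0.25],[0,0.21,0.09]],
    [[0.52,-0.6,-0.23],[0,0.29,0.13]],
    [[0.613,-0.726,-0.214],[0,0.386,0.171]],
    [[0.613,-0.726,-0.214],[0,0.386,0.171]],
    [[0.613,-0.726,-0.214],[0,0.386,0.171]],
    [[0.613,-0.726,-0.214],[0,0.386,0.171]]
  ]
}}

```text
clock: 11.0
tcp_pos: [0.4812, -0.1123, 0.1999]
orientation: [0.272, -2.817, 0.043]
contact_force: [0.0, 0.5, -2.1]
grip_width: 0.0232
gripper_force: 69.2
```

```bash
python3 - <<'E'
from h import *
st(); go(Up(-15),V(red,.20)); go(Up(-15),V(red,.150))
im,d=r.grab_frame('wrist'); cv2.imwrite('pics/w3.png',im[:,:,::-1]); im2,d2=r.grab_frame('side'); P2=cloud('side',d2)
cv2.imwrite('pics/p2.png',np.vstack([np.hstack([cv2.resize(im,(400,250)),cv2.resize(im2[100:300,280:600],(400,250))])])[:,:,::-1])
hsv=cv2.cvtColor(im2,cv2.COLOR_RGB2HSV); H,S=hsv[...,0].astype(int),hsv[...,1]
m=((H<6)|(H>174))&(S>150)&(d2>0)&(P2[...,2]>.1)&(np.linalg.norm(P2-T()[:3,3],axis=-1)<.08)
print('knob',m.sum(),P2[m].mean(0) if m.any() else '')
P=cloud('wrist',d); hsv=cv2.cvtColor(im,cv2.COLOR_RGB2HSV); H,S=hsv[...,0].astype(int),hsv[...,1]
m=((H<6)|(H>174))&(S>130)&(d>0)&(abs(P[...,2]-.07)<.008); print('stand',m.sum())
if m.sum()>20: print(cv2.minAreaRect((P[m][:,:2]*1000).astype(np.float32)),np.median(P[m][:,2]))
E
```

```text
{'clock': np.float64(11.0), 'tcp_pos': array([ 0.4812, -0.1123,  0.1999]), 'joints': array([-0.6722,  0.6076,  1.0305,  1.8928, -0.3766,  1.2273,  2.2895]), 'contact_force': array([ 0.035 ,  0.5106, -2.0649]), 'grip_width': np.float64(0.0232), 'gripper_force': np.float64(69.1868)}
shift [ 0.0014 -0.0026 -0.0001] turn [-0.0003  0.0007  0.0002] mm 0.7338835894106114 deg 0.07333607199140776
shift [-0.0602 -0.0025  0.1902] turn [-0.0003  0.0007  0.0002] mm 49.88696258842508 deg 0.07333607199140776
knob 9 [ 0.4778 -0.1031  0.1927]
stand 1791
((471.1766357421875, -114.51943969726562), (33.62037658691406, 55.590572357177734), 3.9879024028778076) 0.07142518660239355
```

View pics/p2.png

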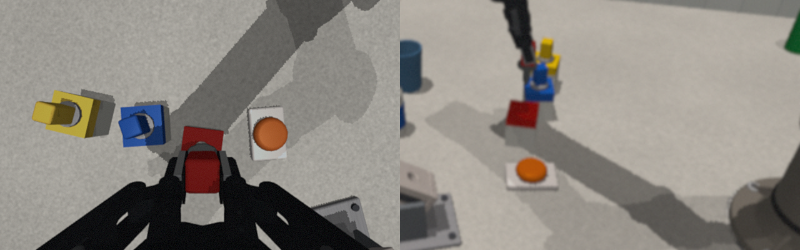

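Call:
{"api": "servo_tool", "payload": {
  "commands": [
    [[0,-0.004,0],[0,0,0]],
    [[-0.03,-0.004,0.095],[0,0,0]],
    [[-0.06,-0.004,0.19],[0,0,0]],
    [[-0.08,-0.004,0.25],[0,0,0]],
    [[-0.1,-0.004,0.31],[0,0,0]],
    [[-0.112,-0.004,0.353],[0,0,0]],
    [[-0.112,-0.004,0.353],[0,0,0]]
  ]
}}

```text
clock: 11.8
tcp_pos: [0.4799, -0.1141, 0.1064]
orientation: [0.27, -2.814, 0.044]
contact_force: [-0.5, 0.5, -0.1]
grip_width: 0.0233
gripper_force: 69.2
```

```bash
python3 - <<'E'
from h import *
st(); go(Up(-15),V(red,.103))
E
```

```text
{'clock': np.float64(11.8), 'tcp_pos': array([ 0.4799, -0.1141,  0.1064]), 'joints': array([-0.5895,  0.7308,  0.9193,  1.9508, -0.4834,  1.0679,  2.3467]), 'contact_force': array([-0.4709,  0.52  , -0.1234]), 'grip_width': np.float64(0.0233), 'gripper_force': np.float64(69.2317)}
shift [-0.009   0.0036  0.0114] turn [-0.0003 -0.0013 -0.0005] mm 3.745829614874782 deg 0.12682667569066153
```

Call:
{"api": "servo_tool", "payload": {
  "commands": [
    [[-0.006,0.003,0.009],[0,0,0]],
    [[-0.006,0.003,0.009],[0,0,0]]
  ]
}}

```text
clock: 12.0
tcp_pos: [0.4816, -0.1136, 0.1051]
orientation: [0.27, -2.816, 0.045]
contact_force: [-0.6, 0.8, -1.9]
grip_width: 0.0231
gripper_force: 69.2
```

Call:
{"api": "servo_tool", "payload": {
  "commands": [
    [[0,0,0],[0,0,0]],
    [[0,0,0],[0,0,0]],
    [[0,0,0],[0,0,0]],
    [[0,0,0],[0,0,0]],
    [[0,0,-0.01],[0,0,0]]
  ],
  "claw": 0.45
}}

```text
clock: 12.5
tcp_pos: [0.4817, -0.1134, 0.1071]
orientation: [0.269, -2.815, 0.044]
contact_force: [0.5, -0.2, -0.7]
grip_width: 0.0469
gripper_force: 0.0
```

Call:
{"api": "servo_tool", "payload": {
  "commands": [
    [[0,0,-0.1],[0,0,0]],
    [[0,0,-0.25],[0,0,0]],
    [[0,0,-0.4],[0,0,0]],
    [[0,0,-0.4],[0,0,0]]
  ]
}}

```text
clock: 12.9
tcp_pos: [0.5157, -0.1082, 0.2063]
orientation: [0.271, -2.823, 0.047]
contact_force: [-1.0, -1.1, 0.3]
grip_width: 0.0469
gripper_force: 0.0
```

```bash
python3 - <<'E'
from h import *
st()
for n in ('top','wrist'):
    im,d=r.grab_frame(n); P=cloud(n,d); hsv=cv2.cvtColor(im,cv2.COLOR_RGB2HSV); H,S=hsv[...,0].astype(int),hsv[...,1]
    rd=((H<6)|(H>174))&(S>130)&(d>0); bl=(H>105)&(H<125)&(S>150)&(d>0)
    nr=lambda c:(abs(P[...,0]-c[0])<.05)&(abs(P[...,1]-c[1])<.05)
    for nm,m in (('red',rd&nr(red)),('blue',bl&nr(blu))):
        k=m&(P[...,2]>.108)&(P[...,2]<.13); s=m&(abs(P[...,2]-.07)<.006)
        for t,mm in (('knob',k),('stand',s)):
            if mm.sum()>15: print(n,nm,t,mm.sum(),cv2.minAreaRect((P[mm][:,:2]*1000).astype(np.float32)),np.median(P[mm][:,2]))
    cv2.imwrite('pics/a_%s.png'%n,im[:,:,::-1])
E
```

```text
{'clock': np.float64(12.9), 'tcp_pos': array([ 0.5157, -0.1082,  0.2063]), 'joints': array([-0.6447,  0.6444,  1.0105,  1.811 , -0.3962,  1.2691,  2.2777]), 'contact_force': array([-0.9704, -1.1206,  0.3482]), 'grip_width': np.float64(0.0469), 'gripper_force': np.float64(0.0)}
top red knob 153 ((480.3553466796875, -112.75397491455078), (23.14045524597168, 23.570838928222656), 10.237025260925293) 0.1162812356997216
top red stand 494 ((481.4931640625, -113.02186584472656), (55.481327056884766, 55.77223205566406), 3.884500026702881) 0.07050641708017841
top blue knob 165 ((466.0017395019531, -200.3428192138672), (23.920642852783203, 23.889371871948242), 29.770309448242188) 0.11582058629461633
top blue stand 506 ((466.2894592285156, -200.49757385253906), (55.626670837402344, 56.10932159423828), 15.121991157531738) 0.07038553781313062
wrist red knob 995 ((479.4967346191406, -113.83065795898438), (23.956241607666016, 23.12377166748047), 11.096735000610352) 0.11523050926414352
wrist red stand 2579 ((480.4775085449219, -113.81688690185547), (55.67158889770508, 55.34579086303711), 3.838831901550293) 0.06951486594097595
wrist blue knob 1065 ((465.3566589355469, -200.98886108398438), (24.251325607299805, 23.95465087890625), 30.149436950683594) 0.11510219575547037
wrist blue stand 2127 ((465.2204284667969, -200.93313598632812), (55.21891403198242, 55.96794128417969), 14.69753360748291) 0.06943786827430526
```

```bash
sed -i 's/blu=np.array(.*/blu=np.array([.466,-.2007,0])/' h.py; python3 - <<'E'
from h import *
Rt=Up(4.5); g=V(blu,.103); go(Rt,g-Rt[:,2]*.10); print(Rt)
E
```

```text
shift [ 0.1253 -0.2898  0.06  ] turn [ 0.0662  0.0006 -0.2066] mm 80.33269084150147 deg 19.5251227696315
[[-0.8195 -0.5075 -0.2663]
 [-0.4827  0.8616 -0.1568]
 [ 0.309   0.     -0.9511]]
```

Call:
{"api": "servo_tool", "payload": {
  "commands": [
    [[0.06,-0.145,0.03],[0.033,0,-0.1]],
    [[0.125,-0.29,0.06],[0.066,0,-0.207]],
    [[0.125,-0.29,0.06],[0.066,0,-0.207]],
    [[0.125,-0.29,0.06],[0.066,0,-0.207]],
    [[0.125,-0.29,0.06],[0.066,0,-0.207]]
  ],
  "claw": 0.2
}}

```text
clock: 13.5
tcp_pos: [0.4922, -0.1839, 0.1969]
orientation: [0.745, -2.735, 0.115]
contact_force: [0.4, 0.4, -0.8]
grip_width: 0.0682
gripper_force: 0.0
```

```bash
python3 - <<'E'
from h import *
st(); Rt=Up(4.5); g=V(blu,.103); go(Rt,g-Rt[:,2]*.10);go(Rt,g)
E
```

```text
{'clock': np.float64(13.5), 'tcp_pos': array([ 0.4922, -0.1839,  0.1969]), 'joints': array([-0.5541,  0.5926,  0.9597,  1.8729, -0.2571,  1.1272,  2.6055]), 'contact_force': array([ 0.4403,  0.3942, -0.8123]), 'grip_width': np.float64(0.0682), 'gripper_force': np.float64(0.0)}
shift [ 0.002  -0.0047 -0.0044] turn [ 0.0015 -0.0006  0.0001] mm 1.6732825144579182 deg 0.14233691852437397
shift [ 0.0017 -0.0056  0.3956] turn [ 0.0015 -0.0006  0.0001] mm 98.92280410917948 deg 0.14233691852437397
```

Call:
{"api": "servo_tool", "payload": {
  "commands": [
    [[0.002,-0.005,0.1],[0,0,0]],
    [[0.002,-0.005,0.2],[0,0,0]],
    [[0.002,-0.005,0.3],[0,0,0]],
    [[0.002,-0.0055,0.36],[0,0,0]],
    [[0.002,-0.0055,0.3956],[0,0,0]],
    [[0.002,-0.0055,0.3956],[0,0,0]]
  ]
}}

```text
clock: 14.1
tcp_pos: [0.4657, -0.2013, 0.1028]
orientation: [0.746, -2.734, 0.116]
contact_force: [0.3, -0.7, 0.6]
grip_width: 0.0683
gripper_force: 0.0
```

Call:
{"api": "servo_tool", "payload": {
  "commands": [
    [[0,0,0],[0,0,0]],
    [[0,0,0],[0,0,0]],
    [[0,0,0],[0,0,0]],
    [[0,0,0],[0,0,0]],
    [[0,0,0],[0,0,0]],
    [[0,0,0],[0,0,0]],
    [[0,0,0],[0,0,0]]
  ],
  "claw": 1,
  "squeeze": 100
}}

```text
clock: 14.8
tcp_pos: [0.4669, -0.2019, 0.1046]
orientation: [0.747, -2.737, 0.117]
contact_force: [-0.3, 1.8, 6.3]
grip_width: 0.0224
gripper_force: 97.9
```

```bash
python3 - <<'E'
from h import *
st(); M=T(); print(M); print('up110',M[:3,:3].T@[0,0,.11]/.25)
E
```

```text
{'clock': np.float64(14.8), 'tcp_pos': array([ 0.4669, -0.2019,  0.1046]), 'joints': array([-0.4608,  0.6888,  0.8672,  1.9787, -0.3398,  0.9245,  2.6757]), 'contact_force': array([-0.3278,  1.7582,  6.264 ]), 'grip_width': np.float64(0.0224), 'gripper_force': np.float64(97.9246)}
[[-0.8195 -0.5079 -0.2656  0.4669]
 [-0.4833  0.8614 -0.1562 -0.2019]
 [ 0.3081  0.0004 -0.9513  0.1046]
 [ 0.      0.      0.      1.    ]]
up110 [ 0.1356  0.0002 -0.4186]
```

Call:
{"api": "servo_tool", "payload": {
  "commands": [
    [[0.025,0,-0.08],[0,0,0]],
    [[0.05,0,-0.16],[0,0,0]],
    [[0.08,0,-0.25],[0,0,0]],
    [[0.12,0,-0.37],[0,0,0]],
    [[0.16,0,-0.5],[0,0,0]],
    [[0.203,0,-0.63],[0,0,0]],
    [[0.203,0,-0.63],[0,0,0]],
    [[0.203,0,-0.63],[0,0,0]]
  ]
}}

```text
clock: 15.6
tcp_pos: [0.4667, -0.2015, 0.2691]
orientation: [0.747, -2.737, 0.116]
contact_force: [-0.4, 0.3, -2.6]
grip_width: 0.0224
gripper_force: 98.6
```

```bash
python3 - <<'E'
from h import *
st(); go(Up(-10),[.49,-.09,.27]); go(Up(-10),[.515,.06,.27]); go(tl(18),O+.14*fz)
im,d=r.grab_frame('wrist'); cv2.imwrite('pics/w5.png',im[60:,120:520,::-1])
E
```

```text
{'clock': np.float64(15.6), 'tcp_pos': array([ 0.4667, -0.2015,  0.2691]), 'joints': array([-0.6118,  0.4729,  1.0554,  1.8549, -0.1618,  1.2332,  2.6029]), 'contact_force': array([-0.3939,  0.2563, -2.6132]), 'grip_width': np.float64(0.0224), 'gripper_force': np.float64(98.6169)}
shift [-0.2909  0.3368 -0.0973] turn [-0.0491  0.0007  0.1537] mm 113.8833945612373 deg 14.520005334974526
shift [-0.6629  0.8029 -0.2171] turn [-0.0491  0.0007  0.1537] mm 265.89641712805866 deg 14.520005334974526
shift [-0.8557  0.9537 -0.0888] turn [ 0.0003 -0.3879  0.051 ] mm 321.09861593798695 deg 35.210773728713676
```

View pics/w5.png

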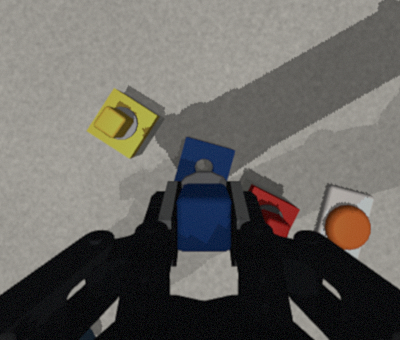

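Call:
{"api": "servo_tool", "payload": {
  "commands": [
    [[-0.1,0.11,-0.03],[0,0,0]],
    [[-0.22,0.25,-0.06],[0,0,0.01]],
    [[-0.34,0.39,-0.09],[0,0,0.02]],
    [[-0.46,0.53,-0.1],[0,-0.06,0.03]],
    [[-0.58,0.67,-0.11],[0,-0.14,0.04]],
    [[-0.7,0.8,-0.11],[0,-0.22,0.05]],
    [[-0.8,0.9,-0.1],[0,-0.3,0.05]],
    [[-0.856,0.954,-0.089],[0,-0.388,0.051]],
    [[-0.856,0.954,-0.089],[0,-0.388,0.051]],
    [[-0.856,0.954,-0.089],[0,-0.388,0.051]],
    [[-0.856,0.954,-0.089],[0,-0.388,0.051]]
  ]
}}

```text
clock: 16.75
tcp_pos: [0.5275, 0.1097, 0.2247]
orientation: [-0.641, 2.781, 0.093]
contact_force: [-0.2, 0.2, -2.7]
grip_width: 0.0226
gripper_force: 98.9
```

```bash
python3 - <<'E'
from h import *
st(); go(tl(18),O+.14*fz)
for n in ('top','side'):
    im,d=r.grab_frame(n); P=cloud(n,d); L=(P-O)@F*1000
    hsv=cv2.cvtColor(im,cv2.COLOR_RGB2HSV); H,S=hsv[...,0].astype(int),hsv[...,1]
    m=(H>105)&(H<125)&(S>150)&(d>0)&(np.linalg.norm(P-T()[:3,3],axis=-1)<.06)
    print(n,m.sum(), np.percentile(L[m],[2,50,98],axis=0) if m.sum() else '')
    dk=(d>0)&(abs(L[...,2])<70)&(np.abs(L[...,0])<35)&(np.abs(L[...,1])<35)
    cv2.imwrite('pics/b_%s.png'%n,im[:,:,::-1])
a=cv2.imread('pics/b_top.png')[110:250,170:330];b=cv2.imread('pics/b_side.png')[160:300,220:380]
cv2.imwrite('pics/p3.png',cv2.resize(np.hstack([a,b]),(800,350),interpolation=cv2.INTER_CUBIC))
E
```

```text
{'clock': np.float64(16.75), 'tcp_pos': array([0.5275, 0.1097, 0.2247]), 'joints': array([-1.168 ,  0.2362,  1.0202,  2.1517, -0.4802,  0.6283,  2.1929]), 'contact_force': array([-0.245 ,  0.1881, -2.6613]), 'grip_width': np.float64(0.0226), 'gripper_force': np.float64(98.8998)}
shift [ 0.0007  0.0052 -0.0001] turn [-0.0009 -0.0021 -0.0003] mm 1.3179175621963222 deg 0.20589632140187752
top 45 [[  5.5411 -25.4741 116.7628]
 [ 11.7692  -8.9523 124.5945]
 [ 27.6687   2.0204 181.0804]]
side 121 [[  6.3345 -10.2713 114.6758]
 [ 11.3367   2.6588 130.1312]
 [ 12.6219  13.0826 151.1148]]
```

View pics/p3.png

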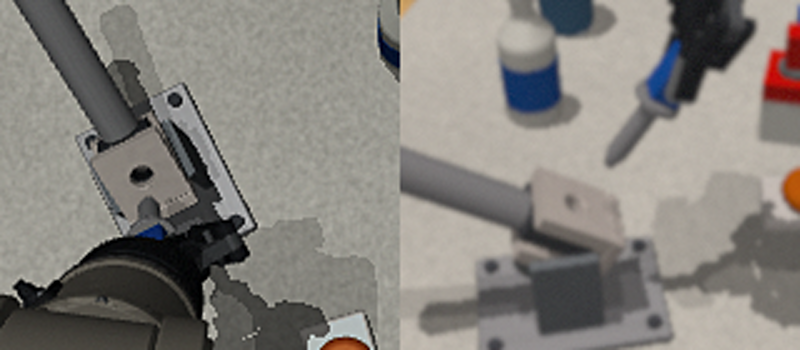

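```bash
python3 - <<'E'
from h import *
for n,uv,b in (('top',(226.8,180),1),('side',(289.2,241.2),1)):
    c,E=ext(n); g=cv2.cvtColor(cv2.imread('pics/b_%s.png'%n),cv2.COLOR_BGR2GRAY).astype(float)
    u0,v0=int(uv[0]),int(uv[1]); w=g[v0-6:v0+7,u0-6:u0+7]; bg=np.percentile(w,80); wt=np.clip(bg*.85-w,0,None)
    yy,xx=np.mgrid[v0-6:v0+7,u0-6:u0+7]; cc=((wt*xx).sum()/wt.sum(),(wt*yy).sum()/wt.sum())
    for q in (uv,cc):
        d=E[:3,:3]@np.array([(q[0]-c['cx'])/c['fx'],(q[1]-c['cy'])/c['fy'],1]); o=E[:3,3]
        x=o+d*((O-o)@fz)/(d@fz); print(n,np.round(q,1),F.T@(x-O)*1e3)
M=T()
print('tool rel fork, pin axis est: rotate',R.from_matrix(F.T@M[:3,:3]).as_euler('xyz',degrees=True))
# shaft pixels in side/top cloud: mid-line in fork frame
for n in ('top','side'):
    im=cv2.imread('pics/b_%s.png'%n); _,d=r.grab_frame(n); P=cloud(n,d); L=(P-O)@F*1000
    m=(d>0)&(L[...,2]>44)&(L[...,2]<97)&(np.abs(L[...,0])<25)&(np.abs(L[...,1])<25)
    for a,b in ((42,52),(52,62),(62,75),(75,90)):
        k=m&(L[...,2]>a)&(L[...,2]<b); 
        if k.sum()>5: print(n,a,k.sum(),L[k].mean(0),'y ext',np.percentile(L[k][:,1],[5,95]),'x',np.percentile(L[k][:,0],[5,95]))
E
```

```text
top [226.8 180. ] [ 2.9866 -0.1571 -0.    ]
top [225.9 179.5] [ 4.764   0.7654 -0.    ]
side [289.2 241.2] [ 4.6144  4.7308 -0.    ]
side [287.6 240.1] [ 7.8851  3.1667 -0.    ]
tool rel fork, pin axis est: rotate [-179.878   -18.1219  179.9427]
top 52 17 [ 5.9446 -2.9524 57.826 ] y ext [-8.155  4.787] x [2.2376 8.1473]
top 62 24 [ 5.8523 -2.2542 67.5697] y ext [-8.4415  5.4284] x [1.0325 7.9681]
top 75 18 [ 6.8128 -3.7164 79.521 ] y ext [-7.6066  1.2258] x [3.4633 8.4643]
side 42 19 [ 1.9094  4.8887 48.1501] y ext [1.8023 7.2402] x [-3.2708  5.8651]
side 52 42 [ 1.9871  5.3397 57.033 ] y ext [-0.0213  8.7202] x [-5.2798  7.2262]
side 62 58 [ 2.4296  5.4809 68.8582] y ext [-0.3358  8.8467] x [-4.6862  7.1083]
side 75 62 [ 2.4162  5.3329 82.4039] y ext [-0.2536  8.3722] x [-4.6838  7.0708]
```

Call:
{"api": "servo_tool", "payload": {
  "commands": [
    [[0,0.006,0],[0,-0.002,0]],
    [[-0.02,0.006,0.057],[0,-0.002,0]],
    [[-0.04,0.006,0.114],[0,-0.002,0]],
    [[-0.052,0.006,0.16],[0,-0.002,0]],
    [[-0.056,0.006,0.171],[0,-0.002,0]],
    [[-0.06,0.006,0.182],[0,-0.002,0]],
    [[-0.063,0.006,0.194],[0,-0.002,0]],
    [[-0.063,0.006,0.194],[0,-0.002,0]]
  ]
}}

```text
clock: 17.75
tcp_pos: [0.5525, 0.1246, 0.1828]
orientation: [-0.64, 2.776, 0.096]
contact_force: [0.3, 0.1, -2.9]
grip_width: 0.0226
gripper_force: 98.9
```

```bash
cat > f.py <<'E'
from h import *
st(); M=T(); print('fork',F.T@(M[:3,3]-O)*1e3,'Ff',F.T@r.get_obs()['contact_force'],'10mm',-M[:3,:3].T@fz*.01/.25)
g=R.from_matrix(tl(18).T@M[:3,:3]).as_rotvec(degrees=True); print('rot err',g)
E
python3 f.py
```

```text
{'clock': np.float64(17.75), 'tcp_pos': array([0.5525, 0.1246, 0.1828]), 'joints': array([-1.0172,  0.3554,  0.8691,  2.1336, -0.6603,  0.5691,  2.3318]), 'contact_force': array([ 0.312 ,  0.069 , -2.9475]), 'grip_width': np.float64(0.0226), 'gripper_force': np.float64(98.9441)}
fork [-0.1343  1.1191 88.9603] Ff [-1.4361 -0.0747 -2.5926] 10mm [-0.0123  0.      0.0381]
rot err [ 0.0058 -0.1189  0.0183]
```

Call:
{"api": "servo_tool", "payload": {
  "commands": [
    [[-0.0062,-0.002,0.019],[0,0,0]],
    [[-0.0123,-0.002,0.038],[0,0,0]],
    [[-0.0185,-0.002,0.057],[0,0,0]],
    [[-0.0246,-0.002,0.076],[0,0,0]],
    [[-0.0246,-0.002,0.076],[0,0,0]]
  ]
}}

```text
clock: 18.25
tcp_pos: [0.5642, 0.1291, 0.1663]
orientation: [-0.64, 2.775, 0.095]
contact_force: [5.1, 0.0, -1.6]
grip_width: 0.0228
gripper_force: 99.0
```

```bash
python3 f.py
```

```text
{'clock': np.float64(18.25), 'tcp_pos': array([0.5642, 0.1291, 0.1663]), 'joints': array([-0.9657,  0.3991,  0.8153,  2.1196, -0.7167,  0.5482,  2.3746]), 'contact_force': array([ 5.1303,  0.0306, -1.5983]), 'grip_width': np.float64(0.0228), 'gripper_force': np.float64(98.9893)}
fork [ 0.5968  0.1016 68.301 ] Ff [ 2.8714 -2.2215 -3.9618] 10mm [-0.0122  0.0001  0.0381]
rot err [ 0.0859 -0.1849  0.025 ]
```

Call:
{"api": "servo_tool", "payload": {
  "commands": [
    [[-0.004,-0.002,-0.001],[0,0,0]],
    [[-0.008,-0.002,0.012],[0,0,0]],
    [[-0.012,-0.002,0.024],[0,0,0]],
    [[-0.0155,-0.002,0.036],[0,0,0]],
    [[-0.0155,-0.002,0.036],[0,0,0]]
  ]
}}

```text
clock: 18.75
tcp_pos: [0.5693, 0.1315, 0.1586]
orientation: [-0.64, 2.776, 0.096]
contact_force: [5.4, -0.0, -2.9]
grip_width: 0.0226
gripper_force: 99.1
```

```bash
python3 f.py
```

```text
{'clock': np.float64(18.75), 'tcp_pos': array([0.5693, 0.1315, 0.1586]), 'joints': array([-0.9437,  0.419 ,  0.792 ,  2.1116, -0.7404,  0.5417,  2.3924]), 'contact_force': array([ 5.3539, -0.0233, -2.9236]), 'grip_width': np.float64(0.0226), 'gripper_force': np.float64(99.0596)}
fork [ 0.8161  0.0045 58.8052] Ff [ 2.2565 -2.368  -5.1491] 10mm [-0.0123  0.      0.0381]
rot err [ 0.0335 -0.1202  0.0163]
```

Call:
{"api": "servo_tool", "payload": {
  "commands": [
    [[-0.0035,-0.002,0.003],[0,0,0]],
    [[-0.0047,-0.002,0.0068],[0,0,0]],
    [[-0.006,-0.002,0.0106],[0,0,0]],
    [[-0.0072,-0.002,0.0144],[0,0,0]],
    [[-0.0084,-0.002,0.0182],[0,0,0]],
    [[-0.0096,-0.002,0.022],[0,0,0]],
    [[-0.0108,-0.002,0.0258],[0,0,0]],
    [[-0.012,-0.002,0.0296],[0,0,0]],
    [[-0.0133,-0.002,0.0334],[0,0,0]],
    [[-0.0145,-0.002,0.0372],[0,0,0]]
  ]
}}

```text
clock: 19.75
tcp_pos: [0.5743, 0.1336, 0.1512]
orientation: [-0.64, 2.777, 0.098]
contact_force: [-3.1, -2.2, 7.2]
grip_width: 0.0227
gripper_force: 100.4
```

```bash
python3 f.py
```

```text
{'clock': np.float64(19.75), 'tcp_pos': array([0.5743, 0.1336, 0.1512]), 'joints': array([-0.9221,  0.4379,  0.7695,  2.1036, -0.7632,  0.5355,  2.4098]), 'contact_force': array([-3.0707, -2.2373,  7.2115]), 'grip_width': np.float64(0.0227), 'gripper_force': np.float64(100.3623)}
fork [ 0.9947 -0.3201 49.5573] Ff [ 1.0722 -0.6648  8.0529] 10mm [-0.0123 -0.      0.0381]
rot err [-0.0477 -0.0764  0.0331]
```

Call:
{"api": "servo_tool", "payload": {
  "commands": [
    [[-0.0012,0,0.0038],[0,0,0]],
    [[-0.0025,0,0.0076],[0,0,0]],
    [[-0.0037,0,0.0114],[0,0,0]],
    [[-0.0049,0,0.0152],[0,0,0]],
    [[-0.0061,0,0.019],[0,0,0]],
    [[-0.0074,0,0.0228],[0,0,0]],
    [[-0.0086,0,0.0266],[0,0,0]],
    [[-0.0098,0,0.0304],[0,0,0]],
    [[-0.011,0,0.0342],[0,0,0]],
    [[-0.0123,0,0.038],[0,0,0]],
    [[-0.0135,0,0.0418],[0,0,0]],
    [[-0.0148,0,0.0456],[0,0,0]]
  ]
}}

```text
clock: 20.95
tcp_pos: [0.5805, 0.1366, 0.1414]
orientation: [-0.64, 2.777, 0.098]
contact_force: [-2.2, -1.0, 7.1]
grip_width: 0.0227
gripper_force: 100.4
```

```bash
python3 f.py
```

```text
{'clock': np.float64(20.95), 'tcp_pos': array([0.5805, 0.1366, 0.1414]), 'joints': array([-0.8981,  0.4612,  0.742 ,  2.0943, -0.7903,  0.5243,  2.4292]), 'contact_force': array([-2.2359, -0.9744,  7.1372]), 'grip_width': np.float64(0.0227), 'gripper_force': np.float64(100.4017)}
fork [ 1.0545 -0.3356 37.6233] Ff [2.0977 0.1043 7.2441] 10mm [-0.0123 -0.      0.0381]
rot err [-0.0505 -0.0813  0.0364]
```

Steady plug force; last ~3 mm more slowly, watching for the flange.

Call:
{"api": "servo_tool", "payload": {
  "commands": [
    [[-0.0006,0,0.0019],[0,0,0]],
    [[-0.0012,0,0.0038],[0,0,0]],
    [[-0.0018,0,0.0057],[0,0,0]],
    [[-0.0025,0,0.0076],[0,0,0]],
    [[-0.003,0,0.0095],[0,0,0]],
    [[-0.003,0,0.0095],[0,0,0]]
  ]
}}

```text
clock: 21.55
tcp_pos: [0.5818, 0.1373, 0.1393]
orientation: [-0.64, 2.777, 0.098]
contact_force: [-2.5, -1.4, 6.8]
grip_width: 0.0226
gripper_force: 100.3
```

```bash
python3 f.py
```

```text
{'clock': np.float64(21.55), 'tcp_pos': array([0.5818, 0.1373, 0.1393]), 'joints': array([-0.8934,  0.466 ,  0.7363,  2.0923, -0.7957,  0.5219,  2.4331]), 'contact_force': array([-2.488 , -1.3668,  6.7983]), 'grip_width': np.float64(0.0226), 'gripper_force': np.float64(100.2802)}
fork [ 1.0482 -0.2783 35.0881] Ff [ 1.5767 -0.1377  7.1952] 10mm [-0.0123 -0.      0.0381]
rot err [-0.0498 -0.081   0.0306]
```

Call:
{"api": "servo_tool", "payload": {
  "commands": [
    [[-0.0005,0,0.0015],[0,0,0]],
    [[-0.001,0,0.003],[0,0,0]],
    [[-0.0015,0,0.0045],[0,0,0]],
    [[-0.0015,0,0.0045],[0,0,0]]
  ]
}}

```text
clock: 21.95
tcp_pos: [0.5824, 0.1376, 0.1384]
orientation: [-0.641, 2.777, 0.098]
contact_force: [-1.8, -1.9, 6.9]
grip_width: 0.0225
gripper_force: 100.3
```

```bash
python3 f.py
```

```text
{'clock': np.float64(21.95), 'tcp_pos': array([0.5824, 0.1376, 0.1384]), 'joints': array([-0.8912,  0.4683,  0.7337,  2.0914, -0.7982,  0.5208,  2.4349]), 'contact_force': array([-1.7891, -1.8925,  6.8791]), 'grip_width': np.float64(0.0225), 'gripper_force': np.float64(100.3422)}
fork [ 1.0805 -0.2617 33.9191] Ff [ 1.9489 -0.9167  7.0333] 10mm [-0.0123 -0.      0.0381]
rot err [-0.0507 -0.0823  0.0296]
```

Still only plug friction; continue.

Call:
{"api": "servo_tool", "payload": {
  "commands": [
    [[-0.0005,0,0.0015],[0,0,0]],
    [[-0.001,0,0.003],[0,0,0]],
    [[-0.0015,0,0.0045],[0,0,0]],
    [[-0.0015,0,0.0045],[0,0,0]]
  ]
}}

```text
clock: 22.35
tcp_pos: [0.583, 0.1379, 0.1376]
orientation: [-0.64, 2.777, 0.098]
contact_force: [-4.4, -1.8, 8.8]
grip_width: 0.0227
gripper_force: 100.9
```

```bash
python3 f.py; python3 - <<'E'
from h import *
im,d=r.grab_frame('side'); a=im[200:280,250:350]; im2,d2=r.grab_frame('wrist'); b=im2[60:360,170:470]
cv2.imwrite('pics/p4.png',np.hstack([cv2.resize(a,(500,400),interpolation=cv2.INTER_CUBIC),cv2.resize(b,(300,400))])[:,:,::-1])
E
```

```text
{'clock': np.float64(22.35), 'tcp_pos': array([0.583 , 0.1379, 0.1376]), 'joints': array([-0.8889,  0.4702,  0.7313,  2.0904, -0.8007,  0.5201,  2.4367]), 'contact_force': array([-4.3769, -1.7572,  8.7668]), 'grip_width': np.float64(0.0227), 'gripper_force': np.float64(100.928)}
fork [ 1.1182 -0.3033 32.8983] Ff [1.175  0.3394 9.8796] 10mm [-0.0123 -0.      0.0381]
rot err [-0.0635 -0.0852  0.041 ]
```

View pics/p4.png

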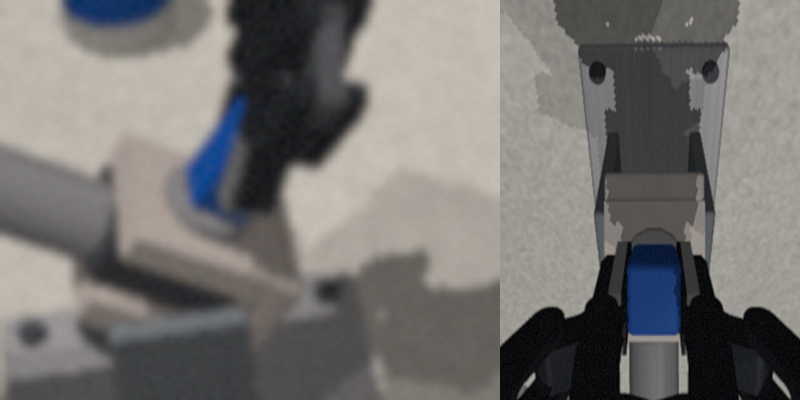

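Call:
{"api": "servo_tool", "payload": {
  "commands": [
    [[-0.0005,0,0.0015],[0,0,0]],
    [[-0.001,0,0.003],[0,0,0]],
    [[-0.001,0,0.003],[0,0,0]]
  ]
}}

```text
clock: 22.75
tcp_pos: [0.583, 0.1378, 0.1375]
orientation: [-0.64, 2.777, 0.1]
contact_force: [-10.2, -2.9, 20.8]
grip_width: 0.0225
gripper_force: 102.7
```

```bash
python3 f.py
```

```text
{'clock': np.float64(22.75), 'tcp_pos': array([0.583 , 0.1378, 0.1375]), 'joints': array([-0.8875,  0.4704,  0.7305,  2.0901, -0.802 ,  0.5211,  2.4379]), 'contact_force': array([-10.1739,  -2.9356,  20.8455]), 'grip_width': np.float64(0.0225), 'gripper_force': np.float64(102.6671)}
fork [ 1.0892 -0.3236 32.8258] Ff [ 3.4119  1.8214 23.0587] 10mm [-0.0123 -0.0001  0.0381]
rot err [-0.1326 -0.0778  0.0687]
```

Call:
{"api": "servo_tool", "payload": {
  "commands": [
    [[0,0,0],[0,0,0]],
    [[0,0,0],[0,0,0]],
    [[0,0,0],[0,0,0]],
    [[0,0,0],[0,0,0]],
    [[0,0,-0.01],[0,0,0]]
  ],
  "claw": 0.45
}}

```text
clock: 23.25
tcp_pos: [0.5827, 0.1379, 0.1385]
orientation: [-0.641, 2.777, 0.096]
contact_force: [0.6, 0.5, 0.0]
grip_width: 0.0469
gripper_force: 0.0
```

Call:
{"api": "servo_tool", "payload": {
  "commands": [
    [[0,0,-0.08],[0,0,0]],
    [[0,0,-0.2],[0,0,0]],
    [[0,0,-0.35],[0,0,0]],
    [[0,0,-0.48],[0,0,0]],
    [[0,0,-0.48],[0,0,0]],
    [[0,0,-0.48],[0,0,0]]
  ]
}}

```text
clock: 23.85
tcp_pos: [0.5513, 0.1231, 0.2541]
orientation: [-0.642, 2.775, 0.099]
contact_force: [-0.5, -0.1, 0.6]
grip_width: 0.0471
gripper_force: 0.0
```

```bash
python3 - <<'E'
from h import *
st()
for n in ('wrist','side','top'):
    im,d=r.grab_frame(n); P=cloud(n,d); L=(P-O)@F*1000
    hsv=cv2.cvtColor(im,cv2.COLOR_RGB2HSV); H,S=hsv[...,0].astype(int),hsv[...,1]
    m=(H>105)&(H<125)&(S>150)&(d>0)&(np.abs(L[...,0])<40)&(np.abs(L[...,1])<40)&(L[...,2]<70)
    Q=L[m]; tp=Q[Q[:,2]>np.percentile(Q[:,2],98)-4] if len(Q) else Q
    print(n,len(Q),'top face',len(tp),tp.mean(0) if len(tp) else '')
    c=(d>0)&(abs(L[...,2])<5)&(np.abs(L[...,0])<27)&(np.abs(L[...,1])<26)&(np.hypot(L[...,0],L[...,1])>21)
    print('  cheek z',np.median(L[c][:,2]))
    cv2.imwrite('pics/e_%s.png'%n,im[:,:,::-1])
a=cv2.imread('pics/e_side.png')[190:290,240:365];b=cv2.imread('pics/e_top.png')[60:310,150:490]
cv2.imwrite('pics/p5.png',np.hstack([cv2.resize(a,(425,340),interpolation=cv2.INTER_CUBIC),cv2.resize(b,(375,340))]))
E
```

```text
{'clock': np.float64(23.85), 'tcp_pos': array([0.5513, 0.1231, 0.2541]), 'joints': array([-1.1895,  0.2473,  1.0464,  2.0713, -0.4638,  0.7002,  2.1586]), 'contact_force': array([-0.5023, -0.1262,  0.6298]), 'grip_width': np.float64(0.0471), 'gripper_force': np.float64(0.0)}
wrist 797 top face 797 [ 0.5891 -0.9281 44.5443]
  cheek z -1.3668377570991095
side 269 top face 77 [ 3.725   5.7111 43.014 ]
  cheek z -2.4546418701851804
top 112 top face 22 [11.5313 -1.6347 44.6012]
  cheek z -0.6825835266508034
```

View pics/p5.png

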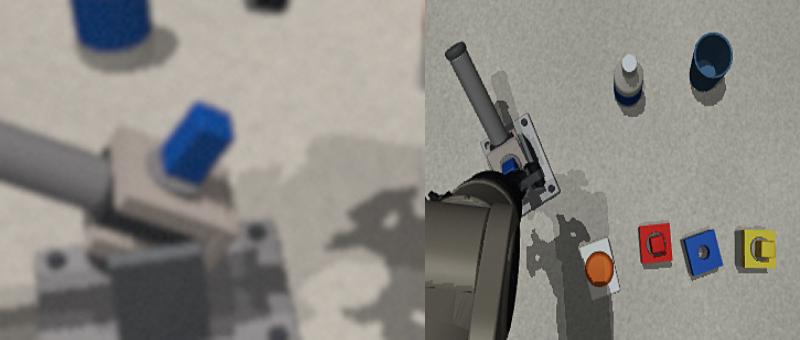

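```bash
python3 -c "
from bench import r
print(r.hand_in())"
```

```text
the job is handed in; nothing more can be done
None
```

I put the red pin back in its red stand and pushed the blue pin in until its flange sat on the fork, with a gentle final push of about 23 N. I never reached for the yellow pin or the other items. I handed the job in at about 24 s on the clock; the hand-in returned no verdict.

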